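# Unlock, load and prime the analyser's cassette dock

## Task

Make the cassette dock ready for use: first draw the red-headed lock pin straight up out of its bore and park it by its collar in the steel fork beside it, its shaft pushed to the inner end of the notch; then slide every reagent cassette on the bench, nose first, fully home into the bay under the tag of its own colour. Once all are in, pull the sprung orange slide out until its white line is level with the red pointer, hold it there for two seconds, and ease it gently back home without letting it snap. Leave the pin parked and the cassettes home, and do not knock over or shift the other things on the bench.

Things in the scene. Friction and masses are not known exactly. Their poses are not given: they have to be found in the camera images.
- dock: white cassette dock fixed to the bench, 270 mm wide over its three bays, top 50 mm above the bench. Origin: on the bench at the front face, in line with the middle bay; +x points from the front into the dock, +y along its front towards the blue gauge block, z up. Bay centre lines at y = -85, 0, +85 mm; gauge block centre at y = +200 mm; steel fork at y = +295 mm
- bay_mid (a point): centre of the mouth of the middle bay, 31 mm up; the others lie 85 mm to either side. In front of each mouth a tongue 26 mm wide and 40 mm long continues its floor. Each bay is a roofed horizontal slot open to the front: floor 20 mm and roof underside 42 mm above the bench, 46 mm between the walls (flared to 58 mm at the mouth), back stop 84 mm behind the front face
- bore (a point): mouth of the pin's upright bore, on top of the gauge block, 50 mm above the bench; bore 15 mm wide, right through. The block spans dock x 10 to 80 mm; in front of it lies a grey track bed 70 mm wide and 24 mm high, to dock x = -115 mm, with a white ruler along its +y edge
- notch (a point): where the centre of the collar's underside is when the pin is parked at the inner end of the notch: on top of the steel fork, 60 mm above the bench. The notch is a level slot 16 mm wide, its prongs 8 mm thick, running along dock x and open to the front (-x); its flared mouth ends 55 mm in front of this point. The shaft enters sideways, moving along dock +x; 52 mm is free below the prongs
- pin: lock pin: steel shaft 12 mm across and 46 mm long, a steel collar 30 mm across and 6 mm thick, and above it a red round grip 24 mm across and 32 mm tall. Origin: centre of the collar's underside; z up along the pin: shaft from z = -46 to 0 mm, collar 0 to 6, grip 6 to 38 mm. It starts upright in the bore, collar on the block, and locks the slide
- slide (a joint): sprung primer slide, 0 = home, grows as it is pulled out towards the front (-x of the dock), up to 0.1 m; the spring pulls it home with about 3 N at home, 11 N at 70 mm
- slide_tab (a point): on the slide's upright orange tab: tab centre, 85 mm above the bench. The tab is 14 mm thick (dock x) and 32 mm wide (dock y), from 38 to 100 mm above the bench, with a white index line along dock y in the middle of its thickness
- pointer: red pointer block (10 x 14 x 8 mm) on the ruler beside the slide, its place along the ruler varies, 45 to 78 mm in front of the tab's home place; origin at its middle, axes parallel to the dock's: the tab's white line is level with it when both have the same dock x
- cas_blue: reagent cassette, flat white plate 120 x 40 x 14 mm (x, y, z), 80 g, with a blue handle end (the last 36 mm at -x) and a white nose end (+x); lies flat on the bench; may be absent. Origin: centre of the underside
- nose_blue (a point): middle of the nose-end face of the blue cassette (60 mm ahead of its origin, 7 mm up)
- tag_blue: blue tag, 50 x 50 x 5 mm, fixed on the dock's top above the bay for the blue cassette; which bay varies. Origin: on the dock top on the bay's centre line, 30 mm behind the front face; axes as the dock's. A cassette fully home has its nose 54 mm further along x; 36 mm of its handle end stands out
- cas_yellow: reagent cassette, flat white plate 120 x 40 x 14 mm (x, y, z), 80 g, with a yellow handle end (the last 36 mm at -x) and a white nose end (+x); lies flat on the bench; may be absent. Origin: centre of the underside
- nose_yellow (a point): middle of the nose-end face of the yellow cassette (60 mm ahead of its origin, 7 mm up)
- tag_yellow: yellow tag, 50 x 50 x 5 mm, fixed on the dock's top above the bay for the yellow cassette; which bay varies. Origin: on the dock top on the bay's centre line, 30 mm behind the front face; axes as the dock's. A cassette fully home has its nose 54 mm further along x; 36 mm of its handle end stands out
- cas_green: reagent cassette, flat white plate 120 x 40 x 14 mm (x, y, z), 80 g, with a green handle end (the last 36 mm at -x) and a white nose end (+x); lies flat on the bench; may be absent. Origin: centre of the underside
- nose_green (a point): middle of the nose-end face of the green cassette (60 mm ahead of its origin, 7 mm up)
- tag_green: green tag, 50 x 50 x 5 mm, fixed on the dock's top above the bay for the green cassette; which bay varies. Origin: on the dock top on the bay's centre line, 30 mm behind the front face; axes as the dock's. A cassette fully home has its nose 54 mm further along x; 36 mm of its handle end stands out
- bottle: bystander: amber glass bottle, 48 mm across, 100 mm tall; not to be disturbed. Origin: centre of its underside
- slidebox: bystander: cream slide box, 60 x 90 x 26 mm, flat on the bench; not to be disturbed. Origin: centre of its underside
- vial: bystander: small jar with a red cap, 32 mm across, 60 mm tall; not to be disturbed. Origin: centre of its underside
- tipbox: bystander: blue pipette-tip box, 80 x 120 x 54 mm; not to be disturbed. Origin: centre of its underside
- jar: bystander: jar with a white cap, 60 mm across, 80 mm tall; not to be disturbed. Origin: centre of its underside
- carton: bystander: brown carton, 120 x 70 x 60 mm; not to be disturbed. Origin: centre of its underside
There are look-alikes about, which are no part of the job. Leave any pink look-alike of the cas_green alone. Leave any turquoise look-alike of the pin alone.

How it is judged:
By the outcome, as a careful person would: the job done as asked, in the order asked, and still so for the second after the job is handed in, with the robot touching nothing.
Of cas_blue, cas_yellow, cas_green only 2 to 3 are there at a start; the rules pass over those that are not, and their reading is None.
At some moment in a run one of cas_blue, cas_yellow, cas_green may be knocked a few centimetres aside while the robot is not near it.
It also fails if it takes over 210 s, if anything falls off the work surface, if the arm or the gripper's body presses on something with over 40 N, if the wrist force passes 120 N, or if a joint passes its speed limit or range.

## Robot

A 6-joint arm with a two-finger parallel gripper is mounted at the origin on the work surface. World frame = base frame: x ahead of the robot, y to its left, z up, the work surface at z = 0. Lengths are in m, angles in rad, forces in N, time in s.
With the tool pointing down it reaches from about 0.3 to 0.875 m from the base axis. Payload 6.4 kg.
Tool frame: the origin (TCP) lies on the centre line of the jaws, within the pads' length; the fingertips stand 8 mm ahead of it and the grasp point (between the pads) lies 11 mm behind it; z points along the fingers, y is the line along which they close (so a half turn about z gives the same grasp; the last joint's range is limited). The gripper opens to 85 mm and grips with 20 to 120 N. Pads are 22 mm wide; open, the fingers measure 114 mm over their backs; the gripper's body (76 mm by 85 mm) begins 54 mm behind the grasp point. The pads swing forward as they close: fully open they stand 13 mm farther back than shut.
Start: joints at [0.898, 0.181, 1.607, -0, 1.354, -0.206], TCP at [0.259, 0.514, 0.239] pointing down, gripper open.
Joint ranges: [-2.99, 2.99], [-0.89, 2.07], [0.3, 2.58], [-1.14, 4.28], [0, 2.63], [-3.12, 3.12]. Speed limits (rad/s): [2.57, 2.57, 3.01, 3.14, 3.14, 3.14].

## Interface

Orientations are given as a unit quaternion [w, x, y, z].
In Python, from bench import ctrl gives the robot as it stands.
- The arm moves only by the shell command python3 -m handwheel 'ROWS' [OPENING]. ROWS is JSON, a list that holds one entry, the list of rows, each a list of 4 numbers: the shift along the tool's x, y, z each as a share of 20 cm, from -1 to 1, then the turn about the tool's z as a share of 1.5 rad, from -1 to 1. In form: [[[x, y, z, twist], ...]]. A call has 1 to 10 rows; each row is the pose to reach, as a shift and turn from the pose commanded when the call began, along the tool's axes at that moment; what a row does not reach only later rows make up. A row lasts 1/8 s, in which the tool goes at most 62.5 mm and 10.7 degrees, less where a joint would pass 70% of its speed; a pose out of reach is approached as far as the arm can. A call with a number of a shift or a turn outside -1 to 1 is refused whole. A call with a gripper value outside its range is refused whole. OPENING is the finger opening in mm, from 0 to 85.4, set as the call begins (- or left out, the last holds). The fingers move at their own pace and stop on an object; the grip force is fixed at half the most. Time passes only in rows, so rows that repeat a pose let the fingers close. It gives the time, the measured TCP pose, the force, the opening and the grip force at its end, in the units of the state.
- ctrl.get_obs(): the state, without advancing time (a new reading comes with each control period).
- ctrl.camera(name): name is "scene" or "top" or "wrist"; returns a dict with "color" (480x640x3 uint8, red, green, blue), "range_z" (480x640 float32, m along the optical axis (not along the pixel's ray), 0 where there is no reading), "K" (3x3 intrinsics, pixels), "pose" (4x4, takes a point from camera to world coordinates); the wrist camera has in their place "T_tool_cam" (4x4, takes a point from camera to tool coordinates, whose origin is the TCP and whose axes are the flange's). Camera axes: x right, y down, z forward; pixel columns grow to the right and rows downward; lengths in m; the calibration is good to about 2 mm. A picture is of the moment at which its call begins: read the wrist's pose just before it.
- ctrl.hand_in(): hands the job in; it is judged then, once.
The state is a dict: "time_s": time; "q": joint angles; "dq": joint speeds; "joint_efforts": joint torques, N m; "eef_pos": TCP position; "eef_rot": TCP orientation; "wrist_force": force on the tool from outside, world axes, zero at the start; "torque": the same for the moment, N m; "opening": opening from 0.0 (shut) to 1.0 (fully open); "grasp_force": force on a finger pad.
Only numpy, scipy, OpenCV 4.12 (cv2) and the standard library are available. Lean on these libraries where they do the work, as an engineer would, in place of code of your own. Each camera call takes 0.05 s, during which the arm holds its last target. There are 200 camera calls.

## Working session

There is one attempt and no reset: what is moved stays moved. The work goes in short steps, Python scripts to look and compute and a shell command to move; the robot and the scene stay as the last step left them, time stands still between calls to the robot, and variables do not carry over. Pictures are saved under pics/ and viewed, at most 14 in all, crops included, and the job is handed in when it is done.

```bash
ls; mkdir -p pics
cat > h.py <<'E'
import numpy as np, cv2, pickle, sys
from bench import ctrl
def snap(n):
    o=ctrl.get_obs(); c=ctrl.camera(n); c=dict(c)
    if n=='wrist':
        from scipy.spatial.transform import Rotation as R
        q=o['eef_rot']; T=np.eye(4); T[:3,:3]=R.from_quat([q[1],q[2],q[3],q[0]]).as_matrix(); T[:3,3]=o['eef_pos']
        c['pose']=T@c['T_tool_cam']
    pickle.dump(c,open(f'{n}.pkl','wb')); return c
def load(n): return pickle.load(open(f'{n}.pkl','rb'))
def world(c,u,v,z=None):
    """pixel -> world, by depth or on plane z"""
    K,P=np.array(c['K']),np.array(c['pose']); r=P[:3,:3]@np.array([(u-K[0,2])/K[0,0],(v-K[1,2])/K[1,1],1]); o=P[:3,3]
    s=(z-o[2])/r[2] if z is not None else c['range_z'][int(v),int(u)]
    return o+s*r
def cloud(c):
    K,P=np.array(c['K']),np.array(c['pose']); d=c['range_z']; v,u=np.indices(d.shape)
    p=np.stack([(u-K[0,2])/K[0,0]*d,(v-K[1,2])/K[1,1]*d,d],-1)
    return p@P[:3,:3].T+P[:3,3]
def save(c,f,box=None,s=1):
    im=c['color'][...,::-1]
    if box: im=im[box[1]:box[3],box[0]:box[2]]
    cv2.imwrite('pics/'+f,cv2.resize(im,None,fx=s,fy=s,interpolation=cv2.INTER_CUBIC))
def tomove(target,yaw=None):
    """world target of TCP -> shares in tool axes"""
    from scipy.spatial.transform import Rotation as R
    o=ctrl.get_obs(); q=o['eef_rot']; M=R.from_quat([q[1],q[2],q[3],q[0]]).as_matrix()
    return np.round(M.T@(np.array(target)-o['eef_pos'])/.2,4)
E
python3 - <<'E'
from h import *
for n in('top','scene'):
    c=snap(n); save(c,n+'0.png'); print(n,np.round(c['pose'],3).tolist(),np.round(c['K'],1).tolist())
print(ctrl.get_obs())
E
```

```text
pics
top [[-0.022, -0.991, 0.133, 0.381], [-1.0, 0.021, -0.011, 0.018], [0.008, -0.134, -0.991, 1.218], [0.0, 0.0, 0.0, 1.0]] [[475.0, 0.0, 322.9], [0.0, 475.0, 234.7], [0.0, 0.0, 1.0]]
scene [[-0.859, 0.258, -0.441, 1.15], [0.511, 0.431, -0.744, 1.052], [-0.002, -0.865, -0.502, 0.806], [0.0, 0.0, 0.0, 1.0]] [[591.8, 0.0, 320.3], [0.0, 591.8, 231.8], [0.0, 0.0, 1.0]]
{'time_s': 0.1, 'q': array([ 8.97692567e-01,  1.81467779e-01,  1.60792864e+00, -6.09064237e-05,
        1.35377676e+00, -2.06322341e-01]), 'dq': array([-0.00083827, -0.00110203, -0.0022109 ,  0.00101054, -0.00040616,
        0.00029686]), 'joint_efforts': array([-3.58409770e-04, -4.45873260e+01, -3.52243853e+01, -3.26467734e-04,
        4.03497615e-03, -3.08663346e-05]), 'eef_pos': array([0.25845832, 0.51308873, 0.23846367]), 'eef_rot': array([-3.09493670e-04,  2.31271152e-01,  9.72889012e-01, -7.27745134e-04]), 'wrist_force': array([ 0.28906224, -1.02579345, -0.15049735]), 'torque': array([ 0.0082142 ,  0.00671096, -0.02775038]), 'grasp_force': 0.0, 'opening': 0.9983381412112483}
```

View pics/top0.png

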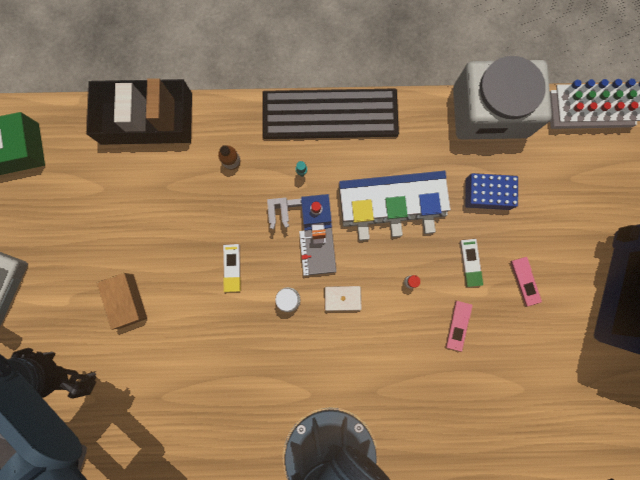

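View pics/scene0.png

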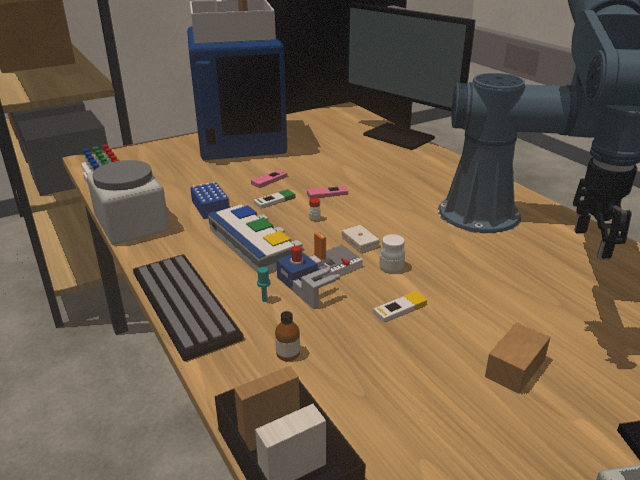

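Top view: yellow cassette at (232,268), green at (471,262), no blue one; pin at (316,208), fork at (279,212), slide tab (318,231), pointer (306,257), tags yellow (362,210), green (397,207), blue (430,204). Pink cassettes and the turquoise pin are look-alikes.

Run:
```python
from h import *
c=load('top'); X=cloud(c); hsv=cv2.cvtColor(c['color'],cv2.COLOR_RGB2HSV)
save(c,'top0a.png',(210,140,500,310),2.7)
def blob(name,box,lo,hi,zl=-.01,zh=.2,smin=120,vmin=60):
    u0,v0,u1,v1=box; m=np.zeros(hsv.shape[:2],bool)
    s=hsv[v0:v1,u0:u1]; h=s[...,0]
    hm=(h>=lo)&(h<=hi) if lo<=hi else (h>=lo)|(h<=hi)
    m[v0:v1,u0:u1]=hm&(s[...,1]>smin)&(s[...,2]>vmin)
    m&=(X[...,2]>zl)&(X[...,2]<zh)
    p=X[m]; r=cv2.minAreaRect(np.float32(p[:,:2]*1000))
    print(name,len(p),'mean',np.round(np.mean(p,0)*1000,1),'med z',np.round(np.median(p[:,2])*1000,1),'rect',np.round(np.hstack([r[0],r[1],r[2]]),1))
blob('tagY',(345,190,380,226),20,35,.04)
blob('tagG',(380,190,412,222),45,85,.04)
blob('tagB',(414,188,445,218),105,130,.052)
blob('pin',(300,195,330,222),170,8,.07)
blob('tab',(305,220,332,246),5,18,.08)
blob('pointer',(296,248,316,266),170,8,.02,.05)
blob('casYh',(218,272,246,298),20,35)
blob('casGh',(455,265,490,292),45,85)
# cassette whole: points 6..20 mm above bench
for n,b in(('casY',(215,235,250,300)),('casG',(452,230,495,295)),('fork',(262,188,294,240)),('vial',(400,270,425,295)),('jar',(270,285,303,316)),('slidebox',(320,280,365,315))):
    u0,v0,u1,v1=b; p=X[v0:v1,u0:u1].reshape(-1,3); p=p[(p[:,2]>.008)&(p[:,2]<.12)]
    if n=='fork': p=p[p[:,2]>.05]
    r=cv2.minAreaRect(np.float32(p[:,:2]*1000)); print(n,len(p),np.round(p.mean(0)*1000,1),'zmax',np.round(np.percentile(p[:,2],[50,98])*1000,1),np.round(np.hstack([r[0],r[1],r[2]]),1))
```

```text
tagY 403 mean [595.9 -93.9  54.1] med z 54.3 rect [597.2 -95.   52.4  50.2   4.3]
tagG 1 mean [ 586.4 -157.6   54. ] med z 54.0 rect [ 586.4 -157.6    0.     0.     0. ]
tagB 321 mean [ 610.5 -263.    55.1] med z 55.0 rect [ 610.7 -263.2   50.9   47.     5. ]
pin 77 mean [603.5  22.1  86. ] med z 86.6 rect [604.   21.9  20.7  21.5   9.7]
tab 66 mean [536.3  17.2  97.6] med z 98.9 rect [537.5  17.6  13.5  29.8   4.3]
pointer 31 mean [487.3  51.6  28.1] med z 28.8 rect [487.1  50.2   8.3  22.6   1.3]
casYh 256 mean [422.1 238.2  13. ] med z 13.8 rect [4.227e+02 2.389e+02 3.530e+01 4.210e+01 4.000e-01]
casGh 1 mean [ 409.2 -385.5   10.1] med z 10.1 rect [ 409.2 -385.5    0.     0.     0. ]
casY 769 [463.8 240.3  13.7] zmax [13.8 18.4] [465.2 239.8 120.   41.6   0.8]
casG 753 [ 464.1 -369.8   13.6] zmax [13.6 17.8] [ 465.2 -370.7  119.6   42.7    4.7]
fork 408 [599.6 117.6  59.1] zmax [59.3 63.8] [595.1 117.1  75.2  47.8   4.5]
vial 173 [ 418.8 -208.8   50.4] zmax [58.1 63.9] [ 419.3 -211.2   30.8   30.7   59.9]
jar 493 [382.1  94.8  72.8] zmax [78.9 83.7] [382.4  96.8  58.4  58.4  87.1]
slidebox 921 [381.8 -38.8  24.8] zmax [25.2 30. ] [381.7 -39.3  90.8  59.7  88.7]
```

View pics/top0a.png

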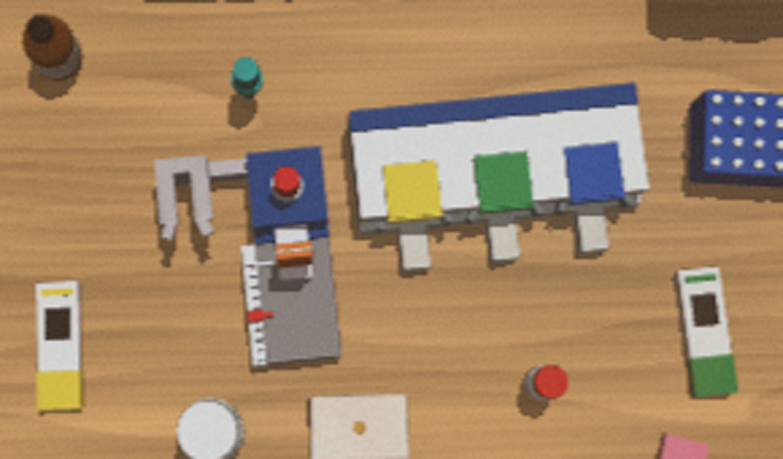

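```bash
cat >> h.py <<'E'
D0=np.array([.574,-.1815]); YAW=.080
def dk(p,z=None):
    """dock xy(z) -> world"""
    c,s=np.cos(YAW),np.sin(YAW); w=D0+np.array([c*p[0]-s*p[1],s*p[0]+c*p[1]]); return np.array([*w,p[2]]) if len(p)>2 else w
def inv(w):
    c,s=np.cos(YAW),np.sin(YAW); d=np.asarray(w)[...,:2]-D0; return np.concatenate([np.stack([c*d[...,0]+s*d[...,1],-s*d[...,0]+c*d[...,1]],-1),np.asarray(w)[...,2:]],-1)
def ang():
    from scipy.spatial.transform import Rotation as R
    q=ctrl.get_obs()['eef_rot']; M=R.from_quat([q[1],q[2],q[3],q[0]]).as_matrix(); return np.arctan2(M[1,1],M[0,1])-np.pi/2
def go(x,y,z,yaw=None):
    """report TCP in dock mm, and shares to reach dock (x,y,z) mm / world yaw of tool y"""
    o=ctrl.get_obs(); yaw=YAW if yaw is None else yaw
    print('t',round(o['time_s'],2),'TCP dock mm',np.round(inv(o['eef_pos'])*1000,1),'yaw',round(ang(),4),'F',np.round(o['wrist_force'],1),'open',round(o['opening']*85.4,1),'grip',round(o['grasp_force'],1),'q6',round(o['q'][5],2))
    print('shares',tomove(dk(np.array([x,y,z])/1000)),'twist',round(-(yaw-ang())/1.5,4))
E
python3 -m handwheel '[[[-0.76,-0.49,-0.1,-0.12],[-0.76,-0.49,-0.1,-0.24],[-0.76,-0.49,-0.1,-0.364],[-0.76,-0.49,-0.1,-0.364]]]'
python3 -c "
from h import *
go(-20,230,300)"
```

```text
time_s: 0.6
eef_pos: [0.3519, 0.3551, 0.2595]
eef_rot: [0.0, -0.039, 0.999, -0.0]
wrist_force: [-1.5, 0.8, -0.3]
opening: 1.001
grasp_force: 0.0
t 0.6 TCP dock mm [-178.5  552.6  259.5] yaw 0.0784 F [-1.5  0.8 -0.3] open 85.5 grip 0.0 q6 -1.1
shares [-0.7953 -1.6121 -0.2014] twist -0.0011
```

```bash
python3 -m handwheel '[[[-0.3,-0.3,-0.1,0],[-0.4,-0.6,-0.1,0],[-0.4,-0.8,-0.1,0],[-0.4,-0.8,-0.1,0]]]' >/dev/null
python3 -m handwheel '[[[-0.2,-0.3,-0.1,0],[-0.4,-0.6,-0.1,0],[-0.4,-0.81,-0.1,0],[-0.4,-0.81,-0.1,0],[-0.4,-0.81,-0.1,0]]]'
python3 - <<'E'
from h import *
go(45,200,200)
c=snap('wrist'); save(c,'w1.png'); print(np.round(c['T_tool_cam'],3).tolist(), np.round(c['K'],0).tolist())
E
```

```text
time_s: 1.72
eef_pos: [0.535, 0.0502, 0.2987]
eef_rot: [-0.001, -0.04, 0.999, 0.0]
wrist_force: [-0.0, 0.3, 0.4]
opening: 1.0
grasp_force: 0.0
t 1.73 TCP dock mm [-20.4 234.1 298.7] yaw 0.0792 F [-0.   0.3  0.4] open 85.4 grip 0.0 q6 -1.78
shares [-0.3275 -0.1705  0.4932] twist -0.0006
[[-0.002, -0.952, -0.307, 0.078], [1.0, -0.001, -0.001, -0.001], [0.001, -0.307, 0.952, -0.135], [0.0, 0.0, 0.0, 1.0]] [[356.0, 0.0, 316.0], [0.0, 356.0, 242.0], [0.0, 0.0, 1.0]]
```

View pics/w1.png

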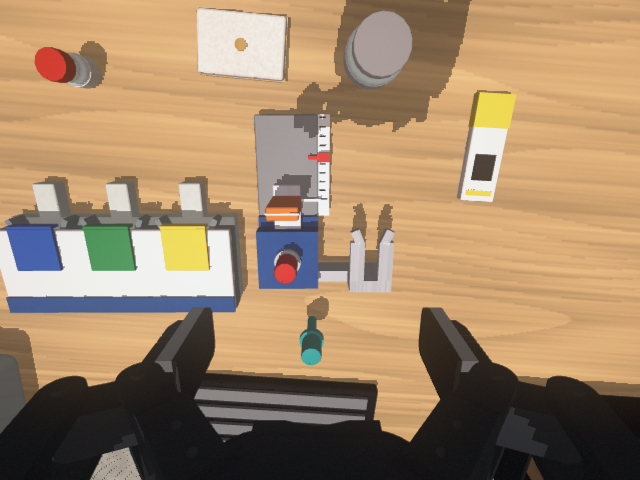

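Wrist view: pin top (286,272), tab (284,212), pointer (318,157), fork prongs (357/385, 235–285), all tags visible. Measuring these in dock coordinates.

Run:
```python
from h import *
c=load('wrist'); X=inv(cloud(c))*1000; hsv=cv2.cvtColor(c['color'],cv2.COLOR_RGB2HSV)
def blob(name,box,lo,hi,zl,zh,smin=120,vmin=60):
    u0,v0,u1,v1=box; s=hsv[v0:v1,u0:u1]; h=s[...,0]
    hm=(h>=lo)&(h<=hi) if lo<=hi else (h>=lo)|(h<=hi)
    P=X[v0:v1,u0:u1]; m=hm&(s[...,1]>smin)&(s[...,2]>vmin)&(P[...,2]>zl)&(P[...,2]<zh)
    p=P[m]; 
    if len(p)<5: print(name,len(p)); return
    r=cv2.minAreaRect(np.float32(p[:,:2])); print(name,len(p),'z',np.median(p[:,2]).round(1),'min',p[:,:2].min(0).round(1),'max',p[:,:2].max(0).round(1),'rect',np.round(np.hstack([r[0],r[1],r[2]]),1))
blob('tagY',(155,220,215,275),20,35,50,65)
blob('tagG',(80,220,140,275),40,90,50,65,80,30)
blob('tagB',(5,220,70,275),105,130,52,65)
blob('pin',(270,250,305,290),170,8,84,95)
blob('tab',(260,195,305,225),3,20,96,110)
blob('pointer',(300,145,335,170),170,8,20,45)
P=X[220:300,340:400]; p=P[(P[...,2]>55)&(P[...,2]<66)]
r=cv2.minAreaRect(np.float32(p[:,:2])); print('fork',len(p),p.min(0).round(1),p.max(0).round(1),np.round(np.hstack([r[0],r[1],r[2]]),1))
for xx in range(8,86,5):
    q=np.sort(p[(abs(p[:,0]-xx)<2)][:,1]); 
    if len(q)>1:
        g=np.diff(q); i=g.argmax(); print(xx,q[[0,-1]].round(1), 'gap',q[i].round(1),q[i+1].round(1) if g[i]>6 else '-')
save(c,'w1a.png',(250,100,400,300),4)
```

```text
tagY 1985 z 55.2 min [ 4.4 60.1] max [ 56.9 110. ] rect [30.6 85.1 49.9 52.5 90. ]
tagG 1972 z 55.2 min [  4.3 -26.1] max [57.9 25.3] rect [31.1 -0.5 51.4 53.6 89.8]
tagB 1899 z 55.3 min [   4.4 -110.5] max [ 57.3 -59.1] rect [ 30.9 -84.5  52.3  51.3   1.3]
pin 372 z 88.0 min [ 36.2 188.3] max [ 58.3 210.7] rect [ 47.2 199.5  22.3  22.1  88.5]
tab 383 z 99.8 min [-26.4 184.6] max [-12.6 215.6] rect [-19.5 200.1  31.   13.8  89.7]
pointer 152 z 30.1 min [-71.2 224. ] max [-62.4 247.3] rect [-6.680e+01  2.357e+02  8.900e+00  2.330e+01  2.000e-01]
fork 1896 [  7.7 270.6  55. ] [ 82.7 318.8  62.3] [ 45.2 294.7  48.2  75.1  89.9]
8 [273.1 313.9] gap 279.7 308.9
13 [271.  318.1] gap 282.1 306.6
18 [273.2 316.6] gap 284.3 304.4
23 [270.7 317.6] gap 286.2 302.7
28 [270.7 317.9] gap 286.0 302.7
33 [270.6 318.5] gap 286.3 302.5
38 [270.6 318.7] gap 286.6 302.6
43 [270.7 318.1] gap 286.5 302.7
48 [270.9 318.2] gap 286.8 302.6
53 [271.  318.8] gap 285.8 302.6
58 [271.1 317.9] gap 286.0 302.6
63 [271.3 318. ] gap 286.1 302.5
68 [270.6 318.3] gap 286.2 -
73 [270.7 318.6] gap 300.3 -
78 [270.6 318. ] gap 314.2 -
83 [270.7 318.2] gap 307.3 -
```

View pics/w1a.png

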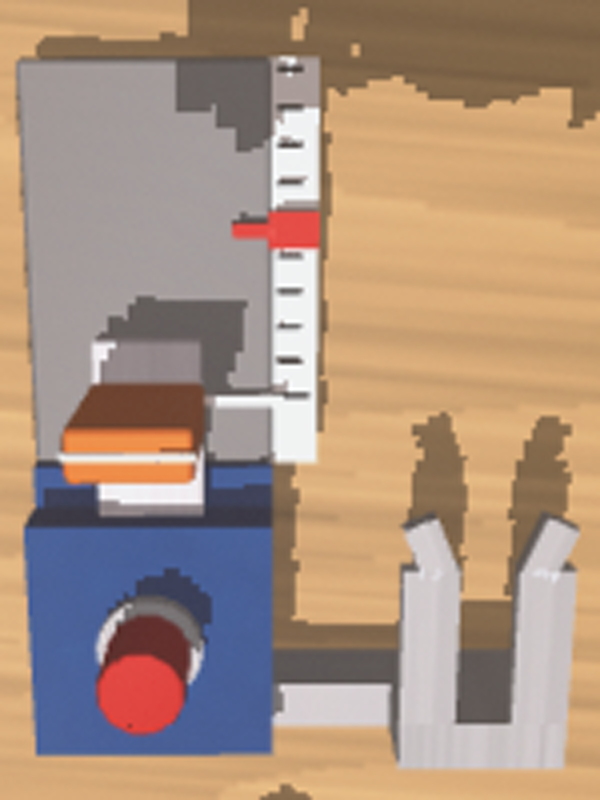

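```bash
python3 -m handwheel '[[[-0.2,-0.08,0.25,0],[-0.335,-0.172,0.5,0],[-0.335,-0.172,0.75,0],[-0.335,-0.172,0.85,0],[-0.335,-0.172,0.85,0],[-0.335,-0.172,0.85,0]]]' 50
python3 -c "
from h import *
go(46.5,199.7,67)"
```

```text
time_s: 2.52
eef_pos: [0.6064, 0.0208, 0.132]
eef_rot: [0.002, -0.04, 0.999, -0.0]
wrist_force: [-0.0, -1.0, 0.1]
opening: 0.586
grasp_force: 0.0
t 2.52 TCP dock mm [ 48.4 199.1 132. ] yaw 0.0803 F [-0.  -1.   0.1] open 50.0 grip 0.0 q6 -1.81
shares [0.0109 0.0035 0.3249] twist 0.0002
```

```bash
python3 -m handwheel '[[[0,0,0.15,0],[0,0,0.25,0],[0,0,0.29,0],[0,0,0.32,0],[0,0,0.32,0],[0,0,0.32,0]]]' >/dev/null
python3 - <<'E'
from h import *
go(46.5,199.7,67)
c=snap('wrist'); save(c,'w2.png',(160,200,480,480),2)
E
```

```text
t 3.27 TCP dock mm [ 47.4 198.5  66. ] yaw 0.0792 F [-0.2  1.2 -0.4] open 49.9 grip 0.0 q6 -1.81
shares [ 0.0046  0.006  -0.0051] twist -0.0006
```

View pics/w2.png

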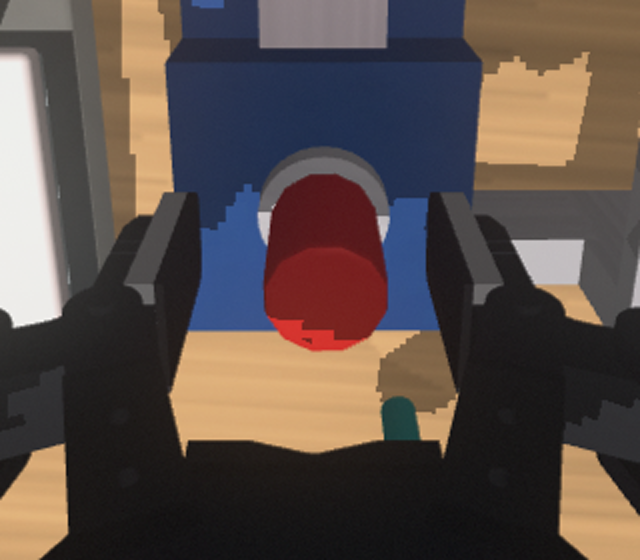

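Pin head sits between the pads, slightly to +y; correct by 1 mm and close.

```bash
python3 -m handwheel '[[[0.005,0.006,0,0],[0.005,0.006,0,0],[0.005,0.006,0,0],[0.005,0.006,0,0],[0.005,0.006,0,0],[0.005,0.006,0,0]]]' 18
python3 -m handwheel '[[[0,0,-0.02,0],[0,0,-0.05,0],[0,0,-0.1,0],[0,0,-0.15,0],[0,0,-0.2,0],[0,0,-0.26,0],[0,0,-0.32,0],[0,0,-0.32,0],[0,0,-0.32,0]]]'
python3 - <<'E'
from h import *
go(-25,294.5,130)
c=snap('wrist'); save(c,'w3.png')
E
```

```text
time_s: 4.08
eef_pos: [0.6041, 0.0214, 0.0658]
eef_rot: [0.0, -0.04, 0.999, -0.0]
wrist_force: [-1.5, 2.2, 5.1]
opening: 0.261
grasp_force: 58.8
time_s: 5.2
eef_pos: [0.6036, 0.0214, 0.1291]
eef_rot: [-0.0, -0.04, 0.999, 0.0]
wrist_force: [-0.2, 1.0, -1.2]
opening: 0.267
grasp_force: 58.7
t 5.2 TCP dock mm [ 45.7 199.9 129.1] yaw 0.0792 F [-0.2  1.  -1.2] open 22.8 grip 58.7 q6 -1.81
shares [ 0.3538  0.4728 -0.0044] twist -0.0005
```

View pics/w3.png

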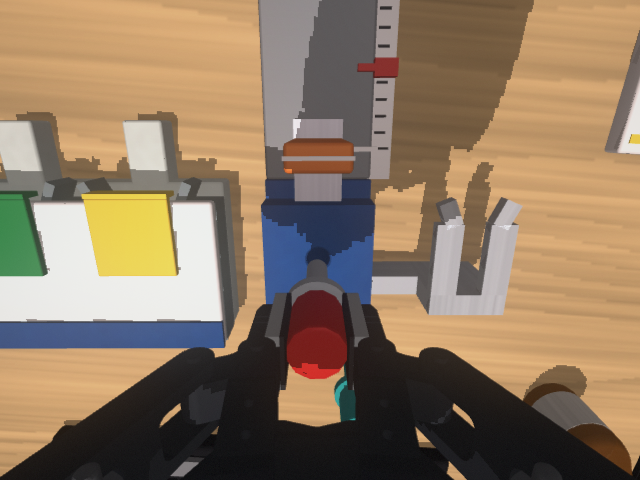

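```bash
python3 -m handwheel '[[[0,0,-0.1,0],[0,0.1,-0.1,0],[0,0.25,-0.1,0],[0,0.4,-0.1,0],[0,0.473,-0.1,0],[0.1,0.473,-0.1,0],[0.22,0.473,-0.1,0],[0.35,0.473,-0.1,0],[0.4,0.473,-0.1,0],[0.4,0.473,-0.1,0]]]'
python3 - <<'E'
from h import *
go(-34,294.5,78)
c=snap('wrist'); X=inv(cloud(c))*1000; hsv=cv2.cvtColor(c['color'],cv2.COLOR_RGB2HSV)
h=hsv[...,0]; t=inv(ctrl.get_obs()['eef_pos'])*1000
m=((h>170)|(h<8))&(hsv[...,1]>120)&(np.abs(X[...,:2]-t[:2]).max(-1)<30)
p=X[m]; print('pin top',p.min(0).round(1),p.max(0).round(1))
p=p[p[:,2]>p[:,2].max()-6];print(p[:,:2].min(0).round(1),p[:,:2].max(0).round(1)); save(c,'w4.png',(160,100,560,400),2)
E
```

```text
time_s: 6.5
eef_pos: [0.5167, 0.1094, 0.1496]
eef_rot: [0.0, -0.04, 0.999, -0.0]
wrist_force: [0.2, -0.1, -0.7]
opening: 0.265
grasp_force: 58.8
t 6.5 TCP dock mm [-33.9 294.6 149.6] yaw 0.0792 F [ 0.2 -0.1 -0.7] open 22.6 grip 58.8 q6 -1.67
shares [ 0.001  -0.0004  0.3582] twist -0.0005
pin top [-44.2 282.4 141. ] [-20.3 305.  174. ]
[-44.1 282.4] [-20.3 305. ]
```

View pics/w4.png

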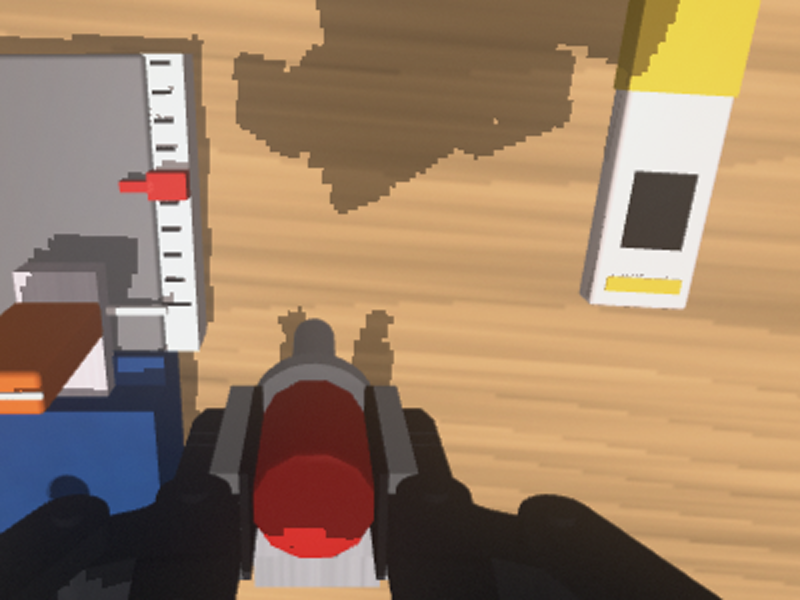

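```bash
python3 -m handwheel '[[[0,0.003,0.15,0],[0,0.003,0.28,0],[0,0.003,0.355,0],[0,0.003,0.355,0],[-0.1,0.003,0.355,0],[-0.2,0.003,0.355,0],[-0.3,0.003,0.355,0],[-0.38,0.003,0.355,0],[-0.42,0.003,0.355,0],[-0.44,0.003,0.355,0]]]'
python3 -m handwheel '[[[-0.01,0,0,0],[-0.02,0,0,0],[-0.03,0,0,0],[-0.03,0,0,0],[-0.03,0,0,0]]]'
python3 - <<'E'
from h import *
go(-34,294.5,78)
E
```

```text
time_s: 7.8
eef_pos: [0.6049, 0.117, 0.0789]
eef_rot: [0.0, -0.04, 0.999, -0.0]
wrist_force: [-0.3, -0.3, -0.5]
opening: 0.263
grasp_force: 58.8
time_s: 8.43
eef_pos: [0.6101, 0.1174, 0.0783]
eef_rot: [-0.0, -0.04, 0.999, -0.0]
wrist_force: [0.1, -0.3, -1.2]
opening: 0.261
grasp_force: 58.8
t 8.43 TCP dock mm [ 59.8 295.1  78.3] yaw 0.0792 F [ 0.1 -0.3 -1.2] open 22.3 grip 58.8 q6 -1.65
shares [ 0.4692 -0.0031  0.0014] twist -0.0005
```

Free of contact so far; ease on until the shaft touches the inner end.

```bash
python3 -m handwheel '[[[-0.01,0,0,0],[-0.015,0,0,0],[-0.015,0,0,0],[-0.015,0,0,0]]]'
python3 -m handwheel '[[[-0.01,0,0,0],[-0.015,0,0,0],[-0.015,0,0,0],[-0.015,0,0,0]]]'
python3 - <<'E'
from h import *
go(-34,294.5,78)
c=snap('wrist'); save(c,'w5.png',(160,180,480,420),2.5)
E
```

```text
time_s: 8.93
eef_pos: [0.6116, 0.1176, 0.078]
eef_rot: [-0.002, -0.04, 0.999, -0.0]
wrist_force: [-6.0, 0.1, 3.0]
opening: 0.266
grasp_force: 58.9
time_s: 9.43
eef_pos: [0.6122, 0.1177, 0.0777]
eef_rot: [-0.005, -0.04, 0.999, -0.0]
wrist_force: [-14.4, -1.9, 10.3]
opening: 0.262
grasp_force: 59.4
t 9.43 TCP dock mm [ 62.  295.2  77.7] yaw 0.0799 F [-14.4  -1.9  10.3] open 22.4 grip 59.4 q6 -1.65
shares [ 0.48   -0.0035  0.0031] twist -0.0001
```

View pics/w5.png

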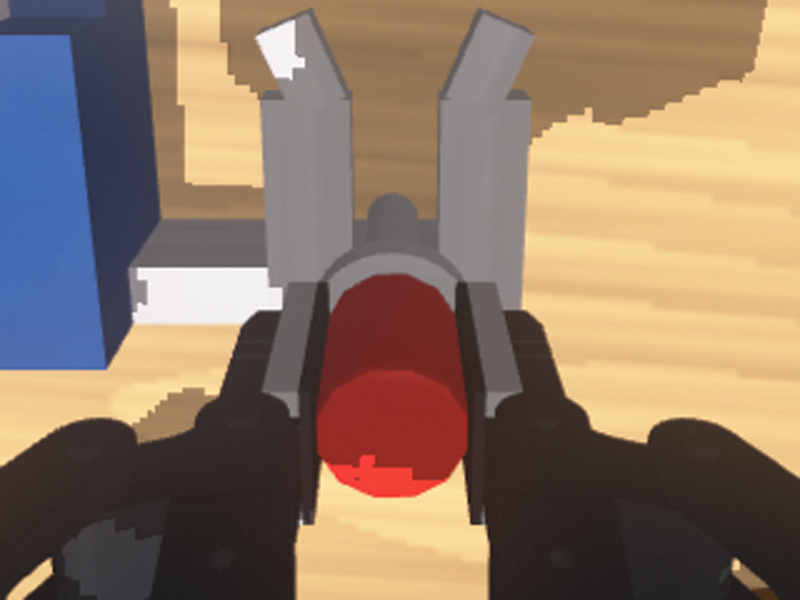

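In the notch against its inner end. Relax, lower to seat the collar, release and rise.

```bash
python3 -m handwheel '[[[0.012,0,0,0],[0.012,0,0.005,0],[0.012,0,0.01,0],[0.012,0,0.01,0]]]'
python3 -m handwheel '[[[0,0,0,0],[0,0,0,0],[0,0,0,0],[0,0,0,0]]]' 45
python3 -m handwheel '[[[0,0,-0.1,0],[0,0,-0.3,0],[0,0,-0.6,0],[0.15,0,-0.9,0],[0.35,0,-0.9,0],[0.35,0,-0.9,0]]]'
python3 - <<'E'
from h import *
go(-75,429,120)
c=snap('wrist'); X=inv(cloud(c))*1000; save(c,'w6.png')
hsv=cv2.cvtColor(c['color'],cv2.COLOR_RGB2HSV); h=hsv[...,0]
m=((h>170)|(h<8))&(hsv[...,1]>120)&(np.abs(X[...,:2]-[62,294]).max(-1)<30)
p=X[m]; p=p[p[:,2]>90];print('pin',p.min(0).round(1),p.max(0).round(1))
m=(X[...,2]>8)&(X[...,2]<20)&(np.abs(X[...,:2]-[-75,429]).max(-1)<95); p=np.float32(X[m][:,:2]); r=cv2.minAreaRect(p); print('casY',r)
m&=(h>20)&(h<35)&(hsv[...,1]>120);p=np.float32(X[m][:,:2]); print('handle',p.mean(0),cv2.minAreaRect(p))
E
```

```text
time_s: 9.98
eef_pos: [0.6117, 0.1177, 0.0759]
eef_rot: [-0.003, -0.04, 0.999, -0.0]
wrist_force: [-8.2, -1.1, 5.4]
opening: 0.263
grasp_force: 59.4
time_s: 10.48
eef_pos: [0.614, 0.1177, 0.0764]
eef_rot: [0.0, -0.04, 0.999, 0.0]
wrist_force: [-0.4, -0.1, -0.5]
opening: 0.523
grasp_force: 0.0
time_s: 11.22
eef_pos: [0.5426, 0.1124, 0.2589]
eef_rot: [0.001, -0.04, 0.999, -0.0]
wrist_force: [0.2, -0.4, 0.4]
opening: 0.525
grasp_force: 0.0
t 11.22 TCP dock mm [ -7.9 295.5 258.9] yaw 0.0796 F [ 0.2 -0.4  0.4] open 44.8 grip 0.0 q6 -1.66
shares [0.3379 0.6677 0.6934] twist -0.0002
pin [ 50.7 282.8  90.3] [ 73.3 305.  100.4]
casY ((-73.84355163574219, 428.0653381347656), (41.44671630859375, 120.24279022216797), 86.838623046875)
handle [-108.58285  429.31363] ((-77.2317123413086, 428.2524719238281), (41.44671630859375, 113.03559875488281), 86.838623046875)
```

View pics/w6.png

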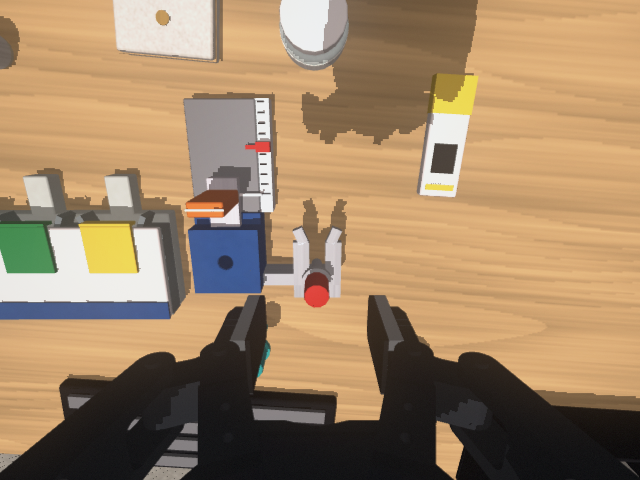

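Bore is empty, pin stands parked at the notch's inner end (head at dock 62, 294, top ≈98–100 mm). Next the yellow cassette.

```bash
python3 -m handwheel '[[[0.2,0.25,0.1,0.037],[0.4,0.5,0.3,0.037],[0.54,0.67,0.6,0.037],[0.54,0.67,0.9,0.037],[0.54,0.67,1,0.037],[0.54,0.67,1,0.037]]]' 56
python3 - <<'E'
from h import *
go(-116.7,430.4,8,.025)
E
```

```text
time_s: 12.02
eef_pos: [0.4234, 0.2368, 0.0534]
eef_rot: [-0.004, -0.012, 1.0, -0.001]
wrist_force: [0.2, 0.2, 1.0]
opening: 0.654
grasp_force: 0.0
t 12.03 TCP dock mm [-116.7  429.    53.4] yaw 0.0243 F [0.2 0.2 1. ] open 55.9 grip 0.0 q6 -1.33
shares [-0.0014  0.0074  0.2271] twist -0.0004
```

```bash
python3 -m handwheel '[[[0,0.006,0.1,0],[0,0.006,0.18,0],[0,0.006,0.22,0],[0,0.006,0.22,0],[0,0.006,0.22,0]]]'
python3 - <<'E'
from h import *
go(-116.7,430.4,8,.025)
c=snap('wrist'); save(c,'w7.png',(120,120,520,440),2)
E
```

```text
time_s: 12.65
eef_pos: [0.4263, 0.2385, 0.0129]
eef_rot: [0.001, -0.012, 1.0, 0.0]
wrist_force: [0.5, 0.3, 0.4]
opening: 0.653
grasp_force: 0.0
t 12.65 TCP dock mm [-113.6  430.4   12.9] yaw 0.0236 F [0.5 0.3 0.4] open 55.7 grip 0.0 q6 -1.33
shares [ 0.0154 -0.001   0.0247] twist -0.001
```

View pics/w7.png

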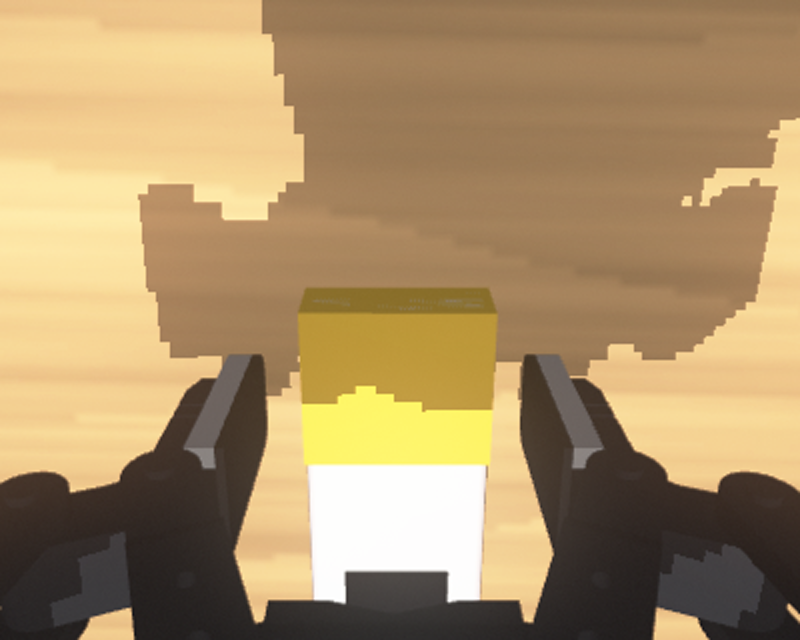

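```bash
python3 -m handwheel '[[[0.015,0,0.015,0],[0.015,0,0.027,0],[0.015,0,0.027,0]]]'
python3 -m handwheel '[[[0,0,0,0],[0,0,0,0],[0,0,0,0],[0,0,0,0],[0,0,0,0]]]' 30
python3 -m handwheel '[[[0,0,-0.1,0],[0,0,-0.3,0],[0,0,-0.6,0],[0,0,-0.6,0],[0,0,-0.6,0]]]'
python3 - <<'E'
from h import *
go(-140,300,140)
E
```

```text
time_s: 13.08
eef_pos: [0.4225, 0.2382, 0.0067]
eef_rot: [-0.0, -0.012, 1.0, -0.0]
wrist_force: [-0.1, 1.1, 0.1]
opening: 0.656
grasp_force: 0.0
time_s: 13.7
eef_pos: [0.4231, 0.2384, 0.0072]
eef_rot: [0.0, -0.012, 1.0, 0.0]
wrist_force: [0.1, 1.4, 6.3]
opening: 0.451
grasp_force: 60.9
time_s: 14.32
eef_pos: [0.4221, 0.2381, 0.1262]
eef_rot: [-0.0, -0.012, 1.0, -0.0]
wrist_force: [-0.9, -0.6, -1.1]
opening: 0.454
grasp_force: 60.6
t 14.32 TCP dock mm [-117.8  430.4  126.2] yaw 0.0237 F [-0.9 -0.6 -1.1] open 38.7 grip 60.6 q6 -1.33
shares [ 0.074  -0.6572 -0.0685] twist -0.0375
```

```bash
python3 -m handwheel '[[[0,-0.1,-0.12,-0.0375],[0.02,-0.3,-0.12,-0.0375],[0.05,-0.5,-0.12,-0.0375],[0.09,-0.8,-0.12,-0.0375],[0.09,-0.8,-0.12,-0.0375],[0.09,-0.8,-0.12,-0.0375]]]' >/dev/null
python3 - <<'E'
from h import *
go(-125,85,150)
E
```

```text
t 15.07 TCP dock mm [-145.2  271.9  149.5] yaw 0.0785 F [-1.   0.4 -0.3] open 38.6 grip 60.8 q6 -1.75
shares [-0.1024 -0.9345 -0.0038] twist -0.001
```

```bash
python3 -m handwheel '[[[0,-0.2,0,0],[-0.05,-0.45,0,0],[-0.1,-0.7,0,0],[-0.1,-0.935,0,0],[-0.1,-0.935,0,0],[-0.1,-0.935,0.2,0],[-0.1,-0.935,0.2,0],[-0.1,-0.935,0.2,0]]]' >/dev/null
python3 - <<'E'
from h import *
go(-125,85,35)
c=snap('wrist'); X=inv(cloud(c))*1000; t=inv(ctrl.get_obs()['eef_pos'])*1000; print(t)
d=X-t; hsv=cv2.cvtColor(c['color'],cv2.COLOR_RGB2HSV)
m=(abs(d[...,2]-7)<6)&(abs(d[...,1])<35)&(d[...,0]>-60)&(d[...,0]<125)&(d[...,2]>-2)
p=d[m]; print('rel extents',p.min(0),p.max(0)); r=cv2.minAreaRect(np.float32(p[:,:2])); print(r)
hn=hsv[...,0]; q=d[(hn>20)&(hn<35)&(hsv[...,1]>120)&(abs(d[...,:2]).max(-1)<60)&(d[...,2]>-5)&(d[...,2]<15)]; print('handle',q.min(0),q.max(0),np.median(q,0))
m=(X[...,2]>50)&(X[...,2]<60)&(hn>20)&(hn<35)&(hsv[...,1]>120)&(X[...,0]>0)&(X[...,0]<65);p=X[m]; print('tagY',len(p),p.min(0) if len(p) else '',p.max(0) if len(p) else '')
save(c,'w8.png')
E
```

```text
t 16.07 TCP dock mm [-123.9   86.1  111.3] yaw 0.0821 F [ 0.3 -0.1 -0.5] open 38.3 grip 60.9 q6 -2.15
shares [ 0.0055 -0.0057  0.3813] twist 0.0014
[-123.4238735    85.54667359  111.84917428]
rel extents [-17.90468731 -33.35825636   1.02214499] [50.5623614  32.57916476 12.99847529]
((16.38426971435547, -0.14217376708984375), (68.33413696289062, 65.93292236328125), 0.6271798610687256)
handle [-17.90468731 -21.92257386  -4.97947223] [19.53482863 19.89291893 14.93239105] [-1.8642211  -0.11969181  6.58060051]
tagY 0
```

View pics/w8.png

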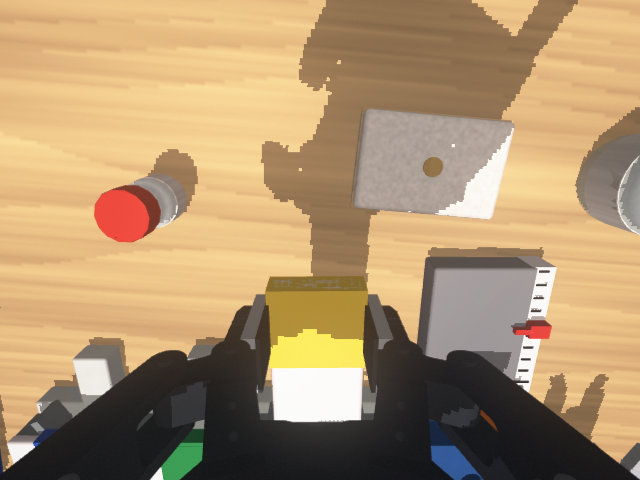

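Cassette held level by its handle (rear end 18 mm behind TCP → nose 102 mm ahead). Lower in front of the yellow bay.

```bash
python3 -m handwheel '[[[0,-0.004,0.15,0],[0,-0.004,0.3,0],[0,-0.004,0.38,0],[0,-0.004,0.4,0],[0,-0.004,0.4,0],[0,-0.004,0.4,0]]]'
python3 - <<'E'
from h import *
go(-17.5,85,30)
E
```

```text
time_s: 16.88
eef_pos: [0.4443, -0.1081, 0.0319]
eef_rot: [0.001, -0.04, 0.999, -0.001]
wrist_force: [-0.1, -0.2, -1.2]
opening: 0.449
grasp_force: 61.0
t 16.88 TCP dock mm [-123.4   83.5   31.9] yaw 0.08 F [-0.1 -0.2 -1.2] open 38.3 grip 61.0 q6 -2.15
shares [-0.5295  0.0075  0.0104] twist 0.0
```

```bash
python3 -m handwheel '[[[0,0.005,0,0],[-0.08,0.005,0,0],[-0.16,0.005,0,0],[-0.24,0.005,0,0],[-0.32,0.005,0,0],[-0.4,0.005,0,0],[-0.46,0.005,0,0],[-0.46,0.005,0,0]]]'
python3 - <<'E'
from h import *
go(-17.5,85,30)
E
```

```text
time_s: 17.88
eef_pos: [0.5358, -0.0994, 0.0311]
eef_rot: [0.0, -0.04, 0.999, -0.0]
wrist_force: [-0.2, -0.0, -1.5]
opening: 0.452
grasp_force: 61.0
t 17.88 TCP dock mm [-31.5  84.9  31.1] yaw 0.0805 F [-0.2 -0.  -1.5] open 38.6 grip 61.0 q6 -2.05
shares [-0.0701  0.0005  0.0057] twist 0.0003
```

```bash
python3 -m handwheel '[[[-0.02,0,0.005,0],[-0.04,0,0.005,0],[-0.06,0,0.005,0],[-0.06,0,0.005,0]]]'
python3 -m handwheel '[[[-0.01,0,0,0],[-0.02,0,0,0],[-0.02,0,0,0]]]'
python3 - <<'E'
from h import *
go(-17.5,85,30)
E
```

```text
time_s: 18.38
eef_pos: [0.5474, -0.0985, 0.03]
eef_rot: [0.0, -0.04, 0.999, -0.0]
wrist_force: [0.3, -0.9, -0.5]
opening: 0.45
grasp_force: 61.0
time_s: 18.75
eef_pos: [0.5508, -0.098, 0.0297]
eef_rot: [-0.0, -0.04, 0.999, 0.0]
wrist_force: [-0.4, 0.7, -0.6]
opening: 0.453
grasp_force: 61.0
t 18.75 TCP dock mm [-16.4  85.1  29.7] yaw 0.0801 F [-0.4  0.7 -0.6] open 38.7 grip 61.0 q6 -2.04
shares [ 0.0055 -0.0005 -0.0013] twist 0.0
```

```bash
python3 -m handwheel '[[[-0.01,0,0.003,0],[-0.01,0,0.003,0],[-0.01,0,0.003,0]]]'
python3 -m handwheel '[[[-0.01,0,0,0],[-0.01,0,0,0],[-0.01,0,0,0]]]'
python3 - <<'E'
from h import *
go(-17.5,85,30)
E
```

```text
time_s: 19.12
eef_pos: [0.5509, -0.0978, 0.0286]
eef_rot: [-0.002, -0.04, 0.999, 0.0]
wrist_force: [-8.7, -1.1, 3.1]
opening: 0.452
grasp_force: 61.4
time_s: 19.5
eef_pos: [0.5509, -0.0977, 0.0281]
eef_rot: [-0.004, -0.04, 0.999, 0.001]
wrist_force: [-15.6, -3.1, 5.1]
opening: 0.451
grasp_force: 61.7
t 19.5 TCP dock mm [-16.3  85.4  28.1] yaw 0.0797 F [-15.6  -3.1   5.1] open 38.5 grip 61.7 q6 -2.04
shares [ 0.0062 -0.0021 -0.0097] twist -0.0002
```

Firm at the back stop. Relax, release, rise.

```bash
python3 -m handwheel '[[[0.014,0,0.002,0],[0.014,0,0.002,0],[0.014,0,0.002,0]]]'
python3 -m handwheel '[[[0,0,0,0],[0,0,0,0],[0,0,0,0],[0,0,0,0]]]' 56
python3 -m handwheel '[[[0,0,-0.1,0],[0,0,-0.3,0],[0,0,-0.6,0],[0.2,-0.1,-0.9,0],[0.4,-0.3,-0.95,0],[0.4,-0.4,-0.95,0],[0.4,-0.4,-0.95,0]]]'
python3 - <<'E'
from h import *
go(-110,-150,220)
c=snap('wrist'); X=inv(cloud(c))*1000; hsv=cv2.cvtColor(c['color'],cv2.COLOR_RGB2HSV); h=hsv[...,0]
m=(h>20)&(h<35)&(hsv[...,1]>120)&(abs(X[...,1]-85)<30)&(X[...,0]<2)&(X[...,2]>25)&(X[...,2]<42)
p=X[m]; print('Y handle',p.min(0).round(1),p.max(0).round(1))
m=(h>20)&(h<35)&(hsv[...,1]>120)&(abs(X[...,1]-85)<40)&(X[...,2]>50); p=X[m]
if len(p): print('tagY',p.min(0).round(1),p.max(0).round(1))
save(c,'w9.png')
c=snap('top'); X=inv(cloud(c))*1000
u0,v0,u1,v1=(430,220,510,310); hs=cv2.cvtColor(c['color'],cv2.COLOR_RGB2HSV)
g=(hs[...,0]>40)&(hs[...,0]<90)&(hs[...,1]>80); print('green px',[(int(a.mean()) ) for a in np.nonzero(g[v0:v1,u0:u1])])
p=X[v0:v1,u0:u1].reshape(-1,3); p=p[(p[:,2]>8)&(p[:,2]<18)]; print(cv2.minAreaRect(np.float32(p[:,:2])))
E
```

```text
time_s: 19.88
eef_pos: [0.5509, -0.0978, 0.0283]
eef_rot: [-0.002, -0.04, 0.999, 0.0]
wrist_force: [-5.8, -2.1, 0.3]
opening: 0.453
grasp_force: 61.0
time_s: 20.38
eef_pos: [0.5526, -0.098, 0.0291]
eef_rot: [0.0, -0.04, 0.999, -0.0]
wrist_force: [0.1, -0.7, 0.4]
opening: 0.654
grasp_force: 0.0
time_s: 21.25
eef_pos: [0.4788, -0.1856, 0.2196]
eef_rot: [0.001, -0.039, 0.999, -0.001]
wrist_force: [0.2, 0.5, -0.6]
opening: 0.656
grasp_force: 0.0
t 21.25 TCP dock mm [-95.2   3.5 219.6] yaw 0.0772 F [ 0.2  0.5 -0.6] open 56.0 grip 0.0 q6 -2.25
shares [ 0.0717 -0.7677 -0.0011] twist -0.0019
Y handle [-33.9  63.7  25. ] [  1.9 104.9  36.4]
tagY [ 4.1 59.4 50. ] [ 57.7 109.3  56.9]<stdin>:11: RuntimeWarning: Mean of empty slice.
  ret = ret.dtype.type(ret / rcount)
Traceback (most recent call last):
ValueError: cannot convert float NaN to integer
```

View pics/w9.png

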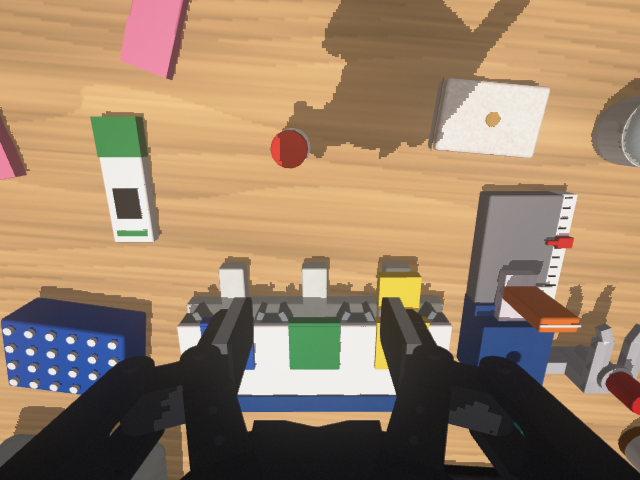

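Yellow is home. Green cassette at wrist pixels (125,180), handle (120,135); not moved noticeably; now measure it.

Run:
```python
from h import *
c=load('wrist'); X=inv(cloud(c))*1000
P=X[100:255,80:170].reshape(-1,3); p=P[(P[:,2]>8)&(P[:,2]<19)]; r=cv2.minAreaRect(np.float32(p[:,:2])); print('casG',r); 
for uv in((93,117),(141,115),(155,240),(116,241)): print(inv(world(c,*uv,z=.014))*1000)
c=load('top'); X=inv(cloud(c))*1000; P=X[228:296,450:495].reshape(-1,3); p=P[(P[:,2]>8)&(P[:,2]<19)]; print(cv2.minAreaRect(np.float32(p[:,:2])))
ctrl_=go(-150,-150,220)
```

```text
casG ((-123.32289123535156, -181.43231201171875), (41.956329345703125, 119.50006103515625), 89.862548828125)
[-182.23545514 -199.34830685   14.        ]
[-183.74812427 -155.65489668   14.        ]
[ -65.36304377 -160.11514893   14.        ]
[ -64.45461911 -199.54132424   14.        ]
((0.0, 0.0), (0.0, 0.0), 0.0)
t 21.35 TCP dock mm [-95.1   5.4 218.6] yaw 0.0794 F [-0.2 -0.  -0.1] open 55.9 grip 0.0 q6 -2.25
shares [ 0.2743 -0.7772 -0.0073] twist -0.0004
```

```bash
python3 -m handwheel '[[[0.1,-0.25,0,0],[0.2,-0.5,0,0],[0.3,-0.75,0.1,0],[0.353,-0.932,0.3,0],[0.353,-0.932,0.6,0],[0.353,-0.932,0.85,0],[0.353,-0.932,0.85,0],[0.353,-0.932,0.85,0]]]' 56
python3 - <<'E'
from h import *
go(-165.8,-181,8)
c=snap('wrist'); X=inv(cloud(c))*1000; d=X-inv(ctrl.get_obs()['eef_pos'])*1000
m=(X[...,2]>9)&(X[...,2]<18)&(abs(d[...,1])<26)&(d[...,0]>-60)&(d[...,0]<50); save(c,'w10.png',(120,120,520,440),2)
p=X[m]; print(p.min(0),p.max(0)); print(cv2.minAreaRect(np.float32(p[:,:2])))
E
```

```text
time_s: 22.35
eef_pos: [0.4246, -0.3757, 0.0504]
eef_rot: [0.0, -0.041, 0.999, -0.001]
wrist_force: [-0.3, -0.2, 0.5]
opening: 0.654
grasp_force: 0.0
t 22.35 TCP dock mm [-164.4 -181.7   50.4] yaw 0.0812 F [-0.3 -0.2  0.5] open 55.9 grip 0.0 q6 -2.59
shares [0.0072 0.0037 0.2118] twist 0.0008
[-183.48465486 -202.01949881    9.02910186] [-114.0496555  -161.21268514   16.74690024]
((-148.78964233398438, -181.57273864746094), (69.43769073486328, 40.80476379394531), 0.09071063250303268)
```

View pics/w10.png

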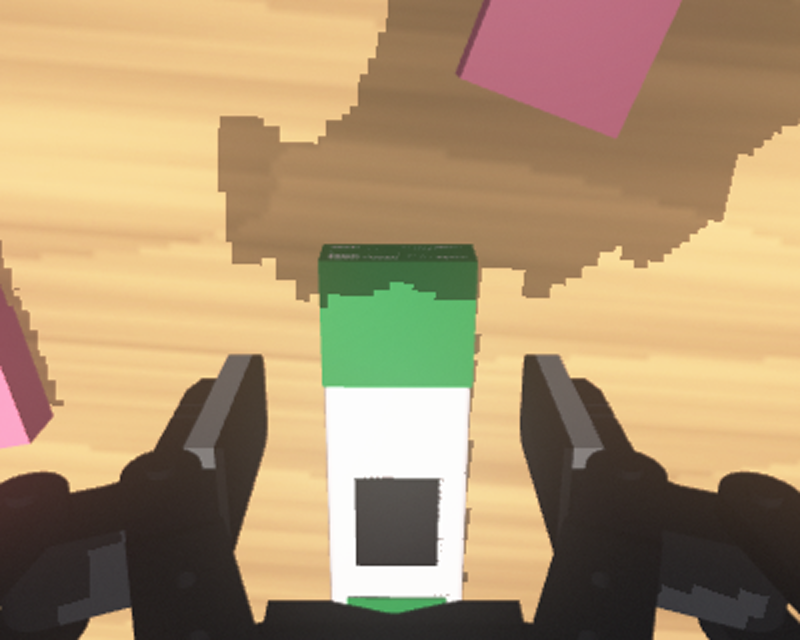

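```bash
python3 -m handwheel '[[[0.007,0.001,0.1,0],[0.007,0.001,0.18,0],[0.007,0.001,0.213,0],[0.007,0.001,0.213,0],[0.007,0.001,0.213,0]]]'
python3 -m handwheel '[[[0,0,0,0],[0,0,0,0],[0,0,0,0],[0,0,0,0],[0,0,0,0]]]' 30
python3 -m handwheel '[[[0,0,-0.1,0],[0,0,-0.3,0],[0,0,-0.6,0],[0,0,-0.6,0],[0,0,-0.6,0]]]'
python3 - <<'E'
from h import *
go(-118,0,128)
c=snap('wrist'); X=inv(cloud(c))*1000; t=inv(ctrl.get_obs()['eef_pos'])*1000; d=X-t
m=(d[...,2]>1)&(d[...,2]<12)&(abs(d[...,1])<18)&(d[...,0]>-60)&(d[...,0]<60); p=d[m]; print('held rel',p.min(0),p.max(0),np.median(p,0))
E
```

```text
time_s: 23.02
eef_pos: [0.4223, -0.3759, 0.0069]
eef_rot: [0.0, -0.04, 0.999, -0.0]
wrist_force: [-0.0, -0.4, 0.7]
opening: 0.657
grasp_force: 0.0
time_s: 23.65
eef_pos: [0.4225, -0.3762, 0.0072]
eef_rot: [0.0, -0.04, 0.999, -0.001]
wrist_force: [-0.6, 0.1, 6.6]
opening: 0.453
grasp_force: 61.7
time_s: 24.28
eef_pos: [0.4218, -0.3752, 0.1267]
eef_rot: [0.0, -0.04, 0.999, -0.0]
wrist_force: [0.0, -0.1, -1.0]
opening: 0.449
grasp_force: 61.1
t 24.27 TCP dock mm [-167.2 -180.9  126.7] yaw 0.08 F [ 0.  -0.1 -1. ] open 38.3 grip 61.1 q6 -2.59
shares [-0.2458  0.9046 -0.0066] twist 0.0
held rel [-16.27615095 -17.9943597    1.01226432] [52.57192205 17.99886807 11.9766149 ] [11.44739569 -0.02158111  8.21576469]
```

```bash
python3 -m handwheel '[[[-0.05,0.2,0,0],[-0.15,0.45,0,0],[-0.265,0.7,0,0],[-0.265,0.904,0,0],[-0.265,0.904,0,0],[-0.265,0.904,0.1,0],[-0.265,0.904,0.2,0],[-0.265,0.904,0.2,0],[-0.265,0.904,0.2,0]]]'
python3 - <<'E'
from h import *
go(-114,0,31)
E
```

```text
time_s: 25.45
eef_pos: [0.4603, -0.1916, 0.0863]
eef_rot: [-0.0, -0.04, 0.999, 0.0]
wrist_force: [0.6, 0.3, -0.3]
opening: 0.449
grasp_force: 61.0
t 25.45 TCP dock mm [-114.2   -0.9   86.3] yaw 0.0792 F [ 0.6  0.3 -0.3] open 38.3 grip 61.0 q6 -2.28
shares [-0.0009  0.0046  0.2764] twist -0.0005
```

```bash
python3 -m handwheel '[[[0,0.004,0.1,0],[0,0.004,0.2,0],[0,0.004,0.265,0],[0,0.004,0.276,0],[0,0.004,0.276,0],[-0.08,0.004,0.276,0],[-0.16,0.004,0.276,0],[-0.24,0.004,0.276,0],[-0.24,0.004,0.276,0]]]'
python3 - <<'E'
from h import *
go(-18,0,30)
E
```

```text
time_s: 26.58
eef_pos: [0.5098, -0.1863, 0.0313]
eef_rot: [0.001, -0.041, 0.999, -0.0]
wrist_force: [0.7, -0.4, -0.7]
opening: 0.449
grasp_force: 61.0
t 26.57 TCP dock mm [-64.4   0.3  31.3] yaw 0.0813 F [ 0.7 -0.4 -0.7] open 38.3 grip 61.0 q6 -2.22
shares [-0.2317 -0.0018  0.0069] twist 0.0009
```

```bash
python3 -m handwheel '[[[-0.06,-0.001,0.006,0],[-0.12,-0.001,0.006,0],[-0.17,-0.001,0.006,0],[-0.21,-0.001,0.006,0],[-0.225,-0.001,0.006,0],[-0.225,-0.001,0.006,0]]]' 
python3 -m handwheel '[[[-0.01,0,0,0],[-0.015,0,0,0],[-0.015,0,0,0],[-0.015,0,0,0]]]'
python3 - <<'E'
from h import *
go(-18,0,30)
E
```

```text
time_s: 27.32
eef_pos: [0.553, -0.1829, 0.0298]
eef_rot: [-0.0, -0.04, 0.999, 0.0]
wrist_force: [0.4, 0.2, -0.1]
opening: 0.449
grasp_force: 61.0
time_s: 27.82
eef_pos: [0.5559, -0.1828, 0.0299]
eef_rot: [-0.0, -0.04, 0.999, -0.0]
wrist_force: [1.2, -0.5, -0.2]
opening: 0.45
grasp_force: 61.0
t 27.82 TCP dock mm [-18.1   0.2  29.9] yaw 0.0799 F [ 1.2 -0.5 -0.2] open 38.4 grip 61.0 q6 -2.17
shares [-0.0005 -0.001  -0.0005] twist -0.0
```

```bash
python3 -m handwheel '[[[-0.01,0,0.003,0],[-0.01,0,0.003,0],[-0.01,0,0.003,0]]]' 
python3 -m handwheel '[[[-0.01,0,0.003,0],[-0.01,0,0.003,0],[-0.01,0,0.003,0]]]'
```

```text
time_s: 28.2
eef_pos: [0.557, -0.1825, 0.0289]
eef_rot: [-0.001, -0.04, 0.999, 0.0]
wrist_force: [-5.7, -0.4, 0.4]
opening: 0.446
grasp_force: 61.2
time_s: 28.58
eef_pos: [0.557, -0.1823, 0.0278]
eef_rot: [-0.003, -0.04, 0.999, 0.001]
wrist_force: [-12.2, -0.9, 6.1]
opening: 0.452
grasp_force: 61.6
```

```bash
python3 -m handwheel '[[[0.011,0,0,0],[0.011,0,0,0],[0.011,0,0,0]]]' >/dev/null
python3 -m handwheel '[[[0,0,0,0],[0,0,0,0],[0,0,0,0],[0,0,0,0]]]' 56
python3 -m handwheel '[[[0,0,-0.1,0],[0,0,-0.3,0],[0,0,-0.6,0],[0.15,0.25,-0.9,0],[0.3,0.5,-1,0],[0.35,0.8,-1,0],[0.35,0.8,-1,0],[0.35,0.8,-1,0]]]' 36
python3 - <<'E'
from h import *
go(-19.5,200.5,190)
c=snap('wrist'); X=inv(cloud(c))*1000; hsv=cv2.cvtColor(c['color'],cv2.COLOR_RGB2HSV); h=hsv[...,0]; s=hsv[...,1]>100
def b(n,hm,lo,hi):
    m=hm&s&(X>lo).all(-1)&(X<hi).all(-1); p=X[m]; print(n,len(p),p.min(0).round(1) if len(p) else '',p.max(0).round(1) if len(p) else '')
red=(h>170)|(h<8)
b('Y',(h>20)&(h<35),[-60,50,25],[5,120,42]); b('G',(h>40)&(h<90),[-60,-40,25],[5,40,42])
b('pin',red,[40,270,85],[85,320,110]); b('tab',(h>3)&(h<20),[-60,170,96],[0,230,110]); b('ptr',red,[-110,222,25],[-40,250,45]); b('tagY',(h>20)&(h<35),[0,50,50],[70,120,60])
save(c,'w11.png')
E
```

```text
time_s: 29.45
eef_pos: [0.5581, -0.1826, 0.0289]
eef_rot: [0.0, -0.04, 0.999, -0.0]
wrist_force: [-0.1, -0.0, -0.4]
opening: 0.654
grasp_force: 0.0
time_s: 30.45
eef_pos: [0.4756, -0.0283, 0.2299]
eef_rot: [0.001, -0.041, 0.999, -0.001]
wrist_force: [0.8, -0.3, -0.3]
opening: 0.427
grasp_force: 0.0
t 30.45 TCP dock mm [-85.9 160.6 229.9] yaw 0.0819 F [ 0.8 -0.3 -0.3] open 36.5 grip 0.0 q6 -1.96
shares [-0.3317  0.1994  0.1999] twist 0.0013
Y 1459 [-34.1  63.8  25. ] [  2.6 104.8  36.6]
G 1274 [-33.9 -21.2  25. ] [ 2.5 20.3 36.4]
pin 0  
tab 192 [-26.8 183.5  96. ] [-13.  214.7 101.7]
ptr 205 [-71.8 223.4  25.2] [-61.7 247.4  32.5]
tagY 651 [ 4.  59.9 50. ] [45.  89.  57.1]
```

View pics/w11.png

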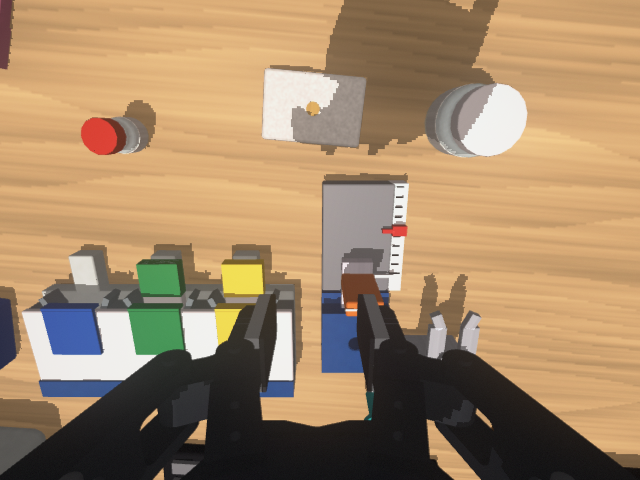

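Both cassettes are home (handle rears at −34 for each). Now the tab: open to 52 and go over it.

```bash
python3 -m handwheel '[[[-0.15,0.1,0,0],[-0.33,0.194,0,0],[-0.33,0.194,0,0],[-0.33,0.194,0.2,0],[-0.33,0.194,0.4,0],[-0.33,0.194,0.4,0],[-0.33,0.194,0.4,0]]]' 52
python3 - <<'E'
from h import *
go(-19.9,199.6,78)
E
```

```text
time_s: 31.38
eef_pos: [0.5387, 0.0142, 0.1499]
eef_rot: [0.001, -0.039, 0.999, -0.0]
wrist_force: [0.9, 0.2, -0.9]
opening: 0.608
grasp_force: 0.0
t 31.38 TCP dock mm [-19.6 197.9 149.9] yaw 0.0789 F [ 0.9  0.2 -0.9] open 51.9 grip 0.0 q6 -1.84
shares [0.002  0.0088 0.3594] twist -0.0007
```

```bash
python3 -m handwheel '[[[0,0.007,0.1,0],[0,0.007,0.2,0],[0,0.007,0.3,0],[0,0.007,0.358,0],[0,0.007,0.358,0],[0,0.007,0.358,0]]]'
python3 -m handwheel '[[[0,0,0,0],[0,0,0,0],[0,0,0,0],[0,0,0,0],[0,0,0,0],[0,0,0,0]]]' 25
python3 - <<'E'
from h import *
go(-67,200,78)
c=snap('wrist'); save(c,'w12.png',(160,120,480,420),2)
E
```

```text
time_s: 32.12
eef_pos: [0.5388, 0.0164, 0.0783]
eef_rot: [0.001, -0.04, 0.999, -0.0]
wrist_force: [-1.0, -0.3, -0.6]
opening: 0.609
grasp_force: 0.0
time_s: 32.88
eef_pos: [0.5385, 0.017, 0.0783]
eef_rot: [0.001, -0.04, 0.999, 0.0]
wrist_force: [-1.4, 1.8, 6.1]
opening: 0.365
grasp_force: 59.4
t 32.88 TCP dock mm [-19.5 200.7  78.3] yaw 0.08 F [-1.4  1.8  6.1] open 31.1 grip 59.4 q6 -1.84
shares [ 0.2375 -0.0033  0.0012] twist 0.0
```

View pics/w12.png

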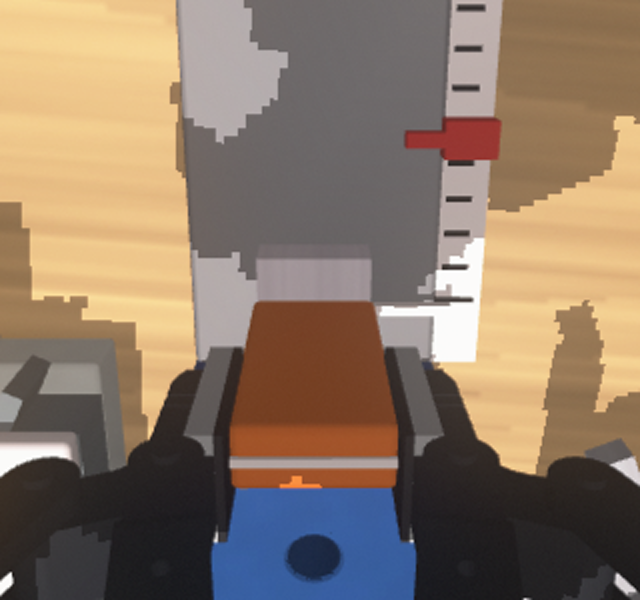

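Tab is gripped; white line and pointer both in view. Pull most of the way slowly.

```bash
cat > meas.py <<'E'
from h import *
go(-67,200,78); c=snap('wrist'); X=inv(cloud(c))*1000; hsv=cv2.cvtColor(c['color'],cv2.COLOR_RGB2HSV); h=hsv[...,0]
t=inv(ctrl.get_obs()['eef_pos'])*1000
red=((h>170)|(h<5))&(hsv[...,1]>130)
m=red&(X>[-110,238,22]).all(-1)&(X<[-40,250,45]).all(-1); p=X[m]; print('ptr block',len(p),p.min(0).round(1),p.max(0).round(1),'mid x',(np.percentile(p[:,0],[1,99]).mean()).round(2))
m=(X[...,2]>97)&(X[...,2]<104)&(abs(X[...,1]-t[1])<13)&(abs(X[...,0]-t[0])<14); p=X[m]; print('tab top',len(p),p.min(0).round(1),p.max(0).round(1),'mid',np.percentile(p[:,0],[1,99]).mean().round(2))
w=m&(hsv[...,1]<70); p=X[w]; print('line',len(p),p[:,0].mean().round(2) if len(p) else '')
c2=cv2.imwrite
if len(__import__('sys').argv)>1: save(c,__import__('sys').argv[1],(160,180,480,420),2.5)
E
python3 meas.py
python3 -m handwheel '[[[0.02,0,0,0],[0.04,0,0,0],[0.06,0,0,0],[0.08,0,0,0],[0.1,0,0,0],[0.12,0,0,0],[0.14,0,0,0],[0.16,0,0,0],[0.18,0,0,0],[0.2,0,0,0]]]'
python3 -m handwheel '[[[0.005,0,0,0],[0.01,0,0,0],[0.01,0,0,0],[0.01,0,0,0]]]'
python3 meas.py w13.png
```

```text
t 32.92 TCP dock mm [-19.5 200.6  78.3] yaw 0.08 F [-1.   2.3  5.1] open 31.0 grip 59.4 q6 -1.84
shares [ 0.2373 -0.0032  0.001 ] twist 0.0
ptr block 384 [-71.7 238.   25.1] [-61.3 247.7  31.7] mid x -66.57
tab top 2442 [-26.9 187.7  97. ] [-12.1 213.6 102.8] mid -19.68
line 354 -19.27
time_s: 34.22
eef_pos: [0.5002, 0.0138, 0.0783]
eef_rot: [0.003, -0.04, 0.999, 0.0]
wrist_force: [7.4, 5.4, 1.1]
opening: 0.359
grasp_force: 59.6
time_s: 34.72
eef_pos: [0.4983, 0.0136, 0.0783]
eef_rot: [0.003, -0.04, 0.999, 0.0]
wrist_force: [7.2, 5.5, 0.3]
opening: 0.364
grasp_force: 59.7
t 34.73 TCP dock mm [-59.9 200.6  78.3] yaw 0.0797 F [7.2 5.5 0.3] open 31.0 grip 59.7 q6 -1.86
shares [ 0.0355 -0.0028  0.0014] twist -0.0002
ptr block 358 [-72.2 238.   22.8] [-61.6 247.8  31.6] mid x -66.84
tab top 2414 [-67.2 187.6  97. ] [-52.7 213.6 102.5] mid -60.13
line 387 -59.52
```

View pics/w13.png

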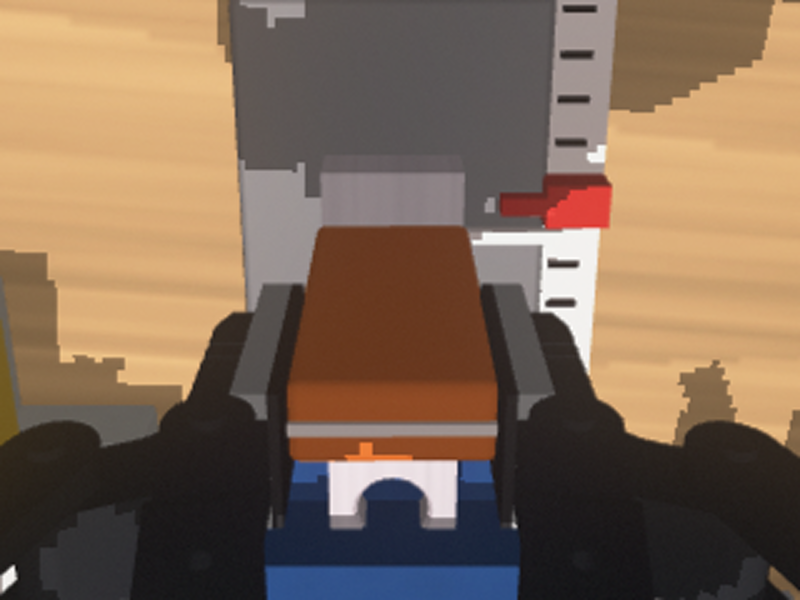

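White line is ~7 mm short of the pointer. Continue by 7 mm and compare again.

```bash
python3 -m handwheel '[[[0.012,0,0,0],[0.024,0,0,0],[0.034,0,0,0],[0.034,0,0,0],[0.034,0,0,0]]]'
python3 meas.py w14.png
python3 - <<'E'
from h import *
c=load('wrist'); X=inv(cloud(c))*1000; hsv=cv2.cvtColor(c['color'],cv2.COLOR_RGB2HSV); h=hsv[...,0]
red=((h>170)|(h<5))&(hsv[...,1]>130)
p=X[red&(X>[-110,220,22]).all(-1)&(X<[-40,236,45]).all(-1)]; print('ptr finger',len(p),np.percentile(p[:,0],[2,50,98]).round(1),np.median(p[:,2]).round(1))
w=(hsv[...,1]<45)&(hsv[...,2]>130)&(X>[-90,218,20]).all(-1)&(X<[-50,231,45]).all(-1); p=X[w]; print('whisker',len(p),np.percentile(p[:,0],[2,50,98]).round(1) if len(p) else '',np.median(p[:,2]).round(1) if len(p) else '')
E
```

```text
time_s: 35.4
eef_pos: [0.4916, 0.0131, 0.0783]
eef_rot: [0.003, -0.04, 0.999, 0.0]
wrist_force: [8.5, 5.4, -0.5]
opening: 0.361
grasp_force: 59.8
t 35.4 TCP dock mm [-66.6 200.6  78.3] yaw 0.0796 F [ 8.5  5.4 -0.5] open 30.8 grip 59.8 q6 -1.87
shares [ 0.0022 -0.0028  0.0016] twist -0.0003
ptr block 354 [-72.  238.   22.6] [-61.6 247.6  31.7] mid x -66.86
tab top 2417 [-74.1 187.6  97. ] [-59.3 213.6 102.5] mid -66.77
line 407 -66.17
ptr finger 140 [-71.8 -68.5 -62.1] 29.4
whisker 431 [-67.1 -58.5 -52.1] 24.4
```

View pics/w14.png

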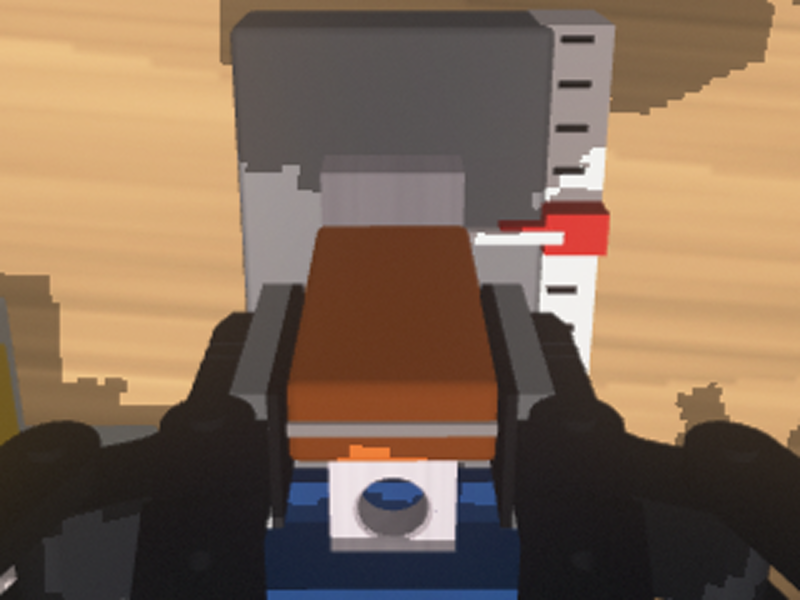

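Now the white whisker of the slide overlies the pointer; check by direct pixel geometry: whisker (366,275), pointer top-face edges (390,265) and (390,281).

Run:
```python
from h import *
c=load('wrist'); X=inv(cloud(c))*1000
for n,u,v in(('whisk',360,275),('whisk',370,275),('whisk',380,275),('ptr',392,264),('ptr',392,268),('ptr',392,272),('ptr',392,276),('ptr',392,280),('line',316,351),('line',316,352),('line',316,353)): print(n,X[v,u].round(1))
col=c['color'][255:290,394].astype(int); print([tuple(x) for x in col[:,:2].tolist()])
print([tuple(x[:3]) for x in c['color'][345:360,316].tolist()]); print(c['color'][266:284,366,2].tolist())
```

```text
whisk [-66.  223.8  30.9]
whisk [-65.5 229.6  29.7]
whisk [-65.9 234.9  30.7]
ptr [-71.5 241.7  28.4]
ptr [-69.5 241.7  29.2]
ptr [-67.5 241.6  30.3]
ptr [-65.  241.8  30. ]
ptr [-62.4 242.   29.7]
line [-66.2 199.5 100.9]
line [-65.8 199.5 100.9]
line [-65.5 199.5 101. ]
[(191, 181), (165, 151), (162, 148), (162, 148), (163, 148), (133, 96), (102, 51), (100, 47), (99, 47), (99, 47), (126, 49), (219, 64), (223, 65), (222, 64), (223, 65), (223, 65), (223, 66), (222, 65), (223, 66), (222, 65), (222, 64), (222, 66), (223, 65), (223, 66), (222, 64), (223, 64), (223, 64), (236, 196), (242, 238), (242, 241), (243, 241), (242, 241), (242, 241), (242, 241), (243, 241)]
[(144, 75, 38), (143, 73, 36), (142, 72, 34), (130, 87, 63), (115, 102, 99), (154, 141, 138), (157, 144, 142), (157, 145, 141), (156, 143, 141), (154, 128, 116), (143, 82, 53), (143, 74, 39), (142, 74, 38), (142, 74, 38), (142, 74, 38)]
[86, 86, 44, 36, 37, 40, 74, 139, 235, 240, 240, 226, 156, 145, 144, 145, 145, 144]
```

Whisker is about 0.5–0.9 mm short; pull 0.6 mm more and hold 2.5 s, then ease back.

```bash
python3 -m handwheel '[[[0.003,0,0,0],[0.003,0,0,0],[0.003,0,0,0],[0.003,0,0,0],[0.003,0,0,0],[0.003,0,0,0],[0.003,0,0,0],[0.003,0,0,0],[0.003,0,0,0],[0.003,0,0,0]]]'
python3 -m handwheel '[[[0,0,0,0],[0,0,0,0],[0,0,0,0],[0,0,0,0],[0,0,0,0],[0,0,0,0],[0,0,0,0],[0,0,0,0],[0,0,0,0],[0,0,0,0]]]' >/dev/null
python3 meas.py
python3 - <<'E'
from h import *
c=load('wrist'); print(c['color'][255:290,394,0].tolist()); print(c['color'][262:284,366,2].tolist())
E
python3 -m handwheel '[[[0,0,0,0],[0,0,0,0],[0,0,0,0],[0,0,0,0],[0,0,0,0]]]'
```

```text
time_s: 36.7
eef_pos: [0.4911, 0.013, 0.0783]
eef_rot: [0.003, -0.04, 0.999, 0.0]
wrist_force: [7.4, 5.1, 0.5]
opening: 0.366
grasp_force: 59.8
t 37.95 TCP dock mm [-67.1 200.6  78.3] yaw 0.0797 F [ 7.8  5.3 -0. ] open 31.1 grip 59.8 q6 -1.87
shares [-0.0003 -0.0028  0.0016] twist -0.0002
ptr block 351 [-72.2 238.   22.5] [-61.5 247.6  31.7] mid x -66.79
tab top 2423 [-74.5 187.5  97. ] [-59.5 213.5 102.5] mid -67.21
line 416 -66.62
[242, 176, 163, 162, 162, 162, 120, 101, 99, 100, 99, 156, 220, 223, 223, 223, 223, 222, 223, 223, 223, 223, 223, 222, 223, 223, 222, 223, 241, 242, 242, 242, 242, 242, 242]
[85, 86, 86, 86, 87, 87, 73, 41, 36, 39, 108, 235, 240, 239, 239, 208, 133, 142, 144, 144, 144, 146]
time_s: 38.62
eef_pos: [0.4911, 0.0131, 0.0783]
eef_rot: [0.003, -0.04, 0.999, 0.0]
wrist_force: [7.6, 5.1, 0.3]
opening: 0.361
grasp_force: 59.8
```

Aligned (whisker centre 275.0 vs pointer 274.5 rows) and held 2.5 s. Ease it home.

```bash
python3 -m handwheel '[[[-0.015,0,0,0],[-0.03,0,0,0],[-0.045,0,0,0],[-0.06,0,0,0],[-0.075,0,0,0],[-0.09,0,0,0],[-0.105,0,0,0],[-0.12,0,0,0],[-0.135,0,0,0],[-0.15,0,0,0]]]'
python3 -m handwheel '[[[-0.015,0,0,0],[-0.03,0,0,0],[-0.045,0,0,0],[-0.058,0,0,0],[-0.068,0,0,0],[-0.076,0,0,0],[-0.082,0,0,0],[-0.086,0,0,0],[-0.086,0,0,0],[-0.086,0,0,0]]]'
python3 meas.py
```

```text
time_s: 39.88
eef_pos: [0.5204, 0.0155, 0.0783]
eef_rot: [0.002, -0.04, 0.999, 0.0]
wrist_force: [4.8, 3.6, 3.0]
opening: 0.364
grasp_force: 60.0
time_s: 41.12
eef_pos: [0.5371, 0.0168, 0.0783]
eef_rot: [0.002, -0.04, 0.999, 0.0]
wrist_force: [3.0, 4.0, 4.7]
opening: 0.366
grasp_force: 60.3
t 41.12 TCP dock mm [-21.  200.6  78.3] yaw 0.08 F [3.  4.  4.7] open 31.3 grip 60.3 q6 -1.84
shares [ 0.2302 -0.0031  0.0005] twist -0.0
ptr block 379 [-71.7 238.   22.1] [-59.8 247.8  32.1] mid x -65.71
tab top 2422 [-28.3 187.6  97. ] [-13.6 213.6 102.4] mid -21.07
line 353 -20.71
```

```bash
python3 -m handwheel '[[[-0.003,0,0,0],[-0.005,0,0,0],[-0.007,0,0,0],[-0.007,0,0,0],[-0.007,0,0,0]]]'
python3 -m handwheel '[[[-0.003,0,0,0],[-0.006,0,0,0],[-0.008,0,0,0],[-0.008,0,0,0],[-0.008,0,0,0]]]'
python3 meas.py
```

```text
time_s: 41.8
eef_pos: [0.5384, 0.0169, 0.0783]
eef_rot: [0.002, -0.04, 0.999, 0.0]
wrist_force: [2.9, 4.2, 4.6]
opening: 0.364
grasp_force: 60.3
time_s: 42.42
eef_pos: [0.5385, 0.0169, 0.0782]
eef_rot: [-0.0, -0.04, 0.999, 0.0]
wrist_force: [-3.4, 3.0, 10.7]
opening: 0.36
grasp_force: 61.1
t 42.42 TCP dock mm [-19.5 200.6  78.2] yaw 0.0802 F [-3.4  3.  10.7] open 30.7 grip 61.1 q6 -1.84
shares [ 0.2375 -0.003   0.0012] twist 0.0002
ptr block 386 [-71.6 238.   24.2] [-61.6 247.8  31.6] mid x -66.6
tab top 2439 [-27.5 187.7  97. ] [-12.  213.6 102.6] mid -19.61
line 392 -19.29
```

Slide is against its home stop. Release, rise, retreat, and check everything.

```bash
python3 -m handwheel '[[[0,0,0,0],[0,0,0,0],[0,0,0,0],[0,0,0,0]]]' 54
python3 -m handwheel '[[[0,0,-0.1,0],[0,0,-0.3,0],[0,0,-0.6,0],[0,0,-0.9,0],[0.3,0,-1,0],[0.6,0,-1,0],[0.8,0,-1,0],[0.8,0,-1,0]]]'
python3 - <<'E'
from h import *
go(0,0,0)
c=snap('wrist'); X=inv(cloud(c))*1000; hsv=cv2.cvtColor(c['color'],cv2.COLOR_RGB2HSV); h=hsv[...,0]; s=hsv[...,1]>100
def b(n,hm,lo,hi):
    m=hm&s&(X>lo).all(-1)&(X<hi).all(-1); p=X[m]; print(n,len(p),p.min(0).round(1) if len(p) else '',p.max(0).round(1) if len(p) else '')
red=(h>170)|(h<8)
b('Y',(h>20)&(h<35),[-60,50,25],[5,120,42]); b('G',(h>40)&(h<90),[-60,-40,25],[5,40,42])
b('pin',red,[40,270,85],[85,320,110]); b('tab',(h>3)&(h<20),[-60,170,96],[0,230,110])
c=snap('top'); save(c,'top1.png')
E
```

```text
time_s: 42.98
eef_pos: [0.5385, 0.0166, 0.0769]
eef_rot: [-0.0, -0.04, 0.999, -0.0]
wrist_force: [0.3, -0.6, 0.5]
opening: 0.631
grasp_force: 0.0
time_s: 43.98
eef_pos: [0.3774, 0.004, 0.2772]
eef_rot: [0.001, -0.04, 0.999, -0.0]
wrist_force: [0.5, -0.9, 0.2]
opening: 0.632
grasp_force: 0.0
t 43.98 TCP dock mm [-181.1  200.6  277.2] yaw 0.0791 F [ 0.5 -0.9  0.2] open 54.0 grip 0.0 q6 -1.96
shares [-0.9049 -1.0014  1.3876] twist -0.0006
Y 39 [-34.7  63.7  25.6] [-22.7  70.6  36. ]
G 878 [-34.2 -21.2  25.1] [ 2.  20.4 36.7]
pin 0  
tab 319 [-27.6 184.   96. ] [-12.7 214.4 102.4]
```

Run:
```python
from h import *
c=snap('top'); X=cloud(c)*1000
for n,b in(('vial',(400,270,425,295)),('jar',(270,285,303,316)),('slidebox',(320,280,365,315)),('bottle',(215,140,245,175)),('tipbox',(460,168,525,215)),('carton',(90,265,150,335))):
    u0,v0,u1,v1=b; p=X[v0:v1,u0:u1].reshape(-1,3); p=p[(p[:,2]>8)&(p[:,2]<120)]
    if len(p): print(n,len(p),p.mean(0).round(1))
```

```text
vial 176 [ 418.8 -208.7   50. ]
jar 49 [388.3 118.5  73.6]
bottle 401 [737.8 237.5  64.1]
tipbox 1753 [ 641.4 -422.4   46.2]
carton 1852 [388.  498.1  53.9]
```

I've gone over the limit of 14 viewed pictures (18 so far), so the last checks are by numbers only.

Run:
```python
from h import *
for n in('top','scene'):
    c=snap(n); X=inv(cloud(c))*1000; hsv=cv2.cvtColor(c['color'],cv2.COLOR_RGB2HSV); h=hsv[...,0]; s=hsv[...,1]>100
    def b(k,hm,lo,hi):
        m=hm&s&(X>lo).all(-1)&(X<hi).all(-1); p=X[m]; print(n,k,len(p),*( (p.min(0).round(1),p.max(0).round(1)) if len(p) else ()))
    red=(h>170)|(h<8)
    b('pin',red,[40,265,60],[95,325,115]); b('Y',(h>20)&(h<35),[-60,50,22],[5,120,42]); b('G',(h>40)&(h<90),[-60,-40,22],[5,40,42])
    b('bluecas?',(h>105)&(h<130),[-500,-600,5],[-60,600,20])
```

```text
top pin 89 [ 49.7 283.9  63.5] [ 73.  304.6 101.7]
top Y 215 [-34.5  65.4  25.4] [  4.4 106.4  41.9]
top G 200 [-34.1 -20.   23.6] [-0.4 20.6 39.7]
top bluecas? 0
scene pin 163 [ 50.5 285.7  67.1] [ 75.2 310.1 100.8]
scene Y 100 [-35.6  64.6  23.2] [ -1.3 112.6  39.4]
scene G 68 [-34.7 -18.   25.5] [-6.9 24.4 38. ]
scene bluecas? 1 [ -78.4 -582.    16.2] [ -78.4 -582.    16.2]
```

```bash
python3 -c "
from bench import ctrl
print(ctrl.hand_in())"
```

```text
the job is handed in; nothing more can be done
None
```

The job is handed in: the pin is parked at the inner end of the notch, and the yellow and green cassettes are home in their own bays. There was no blue cassette on the bench. The slide was drawn level with the pointer, held for 2.5 s and eased back to its stop. I viewed 18 pictures where the limit was 14, and the final check left the slide box and most of the jar out of view.

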